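# Load the paint tins into the spring-catch crate

## Robot

A 7-joint arm with a two-finger parallel gripper is mounted at the origin on the work surface. World frame = base frame: x ahead of the robot, y to its left, z up, the work surface at z = 0. Lengths are in mm, angles in rad, forces in N, time in s.
With the tool pointing down it reaches from about 425 to 825 mm from the base axis. Payload 3.6 kg.
Tool frame: the origin (TCP) lies on the centre line of the jaws, within the pads' length; the fingertips stand 8 mm ahead of it and the grasp point (between the pads) lies 11 mm behind it; z points along the fingers, y is the line along which they close (so a half turn about z gives the same grasp; the last joint's range is limited). The gripper opens to 85 mm and grips with 20 to 120 N. Pads are 22 mm wide; open, the fingers measure 114 mm over their backs; the gripper's body (76 mm by 85 mm) begins 54 mm behind the grasp point. The pads swing forward as they close: fully open they stand 13 mm farther back than shut.
Start: joints at [1.085, 0.615, -0.013, 1.423, 0.008, 1.103, -0.04], TCP at [287.873, -582.745, 239.297] pointing down, gripper open.
Joint ranges: [-3.12, 3.12], [-0.3, 2.06], [-1.34, 1.32], [0.26, 2.42], [-1.36, 4.5], [0.01, 1.98], [-2.84, 2.84]. Speed limits (rad/s): [2.79, 2.79, 3.14, 3.14, 3.14, 3.14, 3.14].

## Interface

Orientations are given as a 3x3 rotation matrix whose columns are the frame's x, y, z axes.
In Python, from rig import bot gives the robot as it stands.
- The arm moves only by the tool servo_tool, never from a script. Its argument "deltas" is a list of rows, each an object with "translation": the shift along the tool's x, y, z in mm, a list of three; "twist": the turn, a rotation vector about the tool's x, y, z in units of 5 degrees (1.0 is 5 degrees), a list of three; "fingers": the opening, from -1 (shut) to 1 (fully open). A call has 1 to 5 rows; each row is the pose to reach, as a shift and turn from the pose commanded when the call began, along the tool's axes at that moment; what a row does not reach only later rows make up. A row lasts 1/12 s, in which the tool goes at most 41.7 mm and 7.16 degrees, less where a joint would pass 70% of its speed; a pose out of reach is approached as far as the arm can. A call with a gripper value outside its range is refused whole. The fingers move at their own pace and stop on an object; "force" is the grip in N (left out, the last holds). Time passes only in rows, so rows that repeat a pose let the fingers close. It gives the time, the measured TCP pose, the force, the opening and the grip force at its end, in the units of the state.
- bot.state(): the state, without advancing time (a new reading comes with each control period).
- bot.get_image(name): name is "side" or "top" or "wrist"; returns the picture (420x560x3 uint8, red, green, blue); there is no depth.
- bot.camera_model(name): a dict with "intrinsics" (3x3 intrinsics, pixels), "eye" and "attitude" of the camera in the world; the wrist camera has in their place "hand_eye" (4x4, takes a point from camera to tool coordinates, whose origin is the TCP and whose axes are the flange's). Camera axes: x right, y down, z forward; pixel columns grow to the right and rows downward; lengths in mm; the calibration is good to about 2 mm. A picture is of the moment at which its call begins: read the wrist's pose just before it. camera_model takes no time and is no camera call.
- bot.finish_job(): hands the job in; it is judged then, once.
The state is a dict: "time": time; "joint_positions": joint angles; "dq": joint speeds; "joint_torque": joint torques, N m; "position": TCP position; "eef_rot": TCP orientation; "force": force on the tool from outside, world axes, zero at the start; "torque": the same for the moment, N m; "gripper_width": opening from 0.0 (shut) to 1.0 (fully open); "finger_force": force on a finger pad.
Only numpy, scipy, OpenCV 4.12 (cv2) and the standard library are available. Lean on these libraries where they do the work, as an engineer would, in place of code of your own. Each camera call takes 0.05 s, during which the arm holds its last target. There are 200 camera calls.

## Task

Slide the red and the yellow paint tin, standing upright all the way, into the crate bays whose tags on the back board have their colour, and push each under the crossbar against its sprung back pad until the catch snaps out behind it and keeps it there. Press gently once the pad bottoms, never tip a tin over, and leave the stored blue tin, the mallet, the brush jar and the punch box where they are.

Things in the scene. Friction and masses are not known exactly. Their poses are not given: they have to be found in the camera images.
- tin_red: Red paint tin, a closed cylinder 90 mm in diameter and 80 mm high (wider than most grippers open), 0.25 to 0.5 kg, plain flat lid; origin at the centre of its underside, z up through the lid. Starts on the table at one side in front of the crate.
- tin_yellow: Yellow paint tin, a closed cylinder 90 mm in diameter and 80 mm high (wider than most grippers open), 0.25 to 0.5 kg, plain flat lid; origin at the centre of its underside, z up through the lid. Starts on the table at the other side.
- tin_blue: Blue paint tin, a closed cylinder 90 mm in diameter and 80 mm high (wider than most grippers open), 0.25 to 0.5 kg, plain flat lid; origin at the centre of its underside, z up through the lid. Already caught in the bay with the blue tag; leave it.
- crate: Light wooden crate fixed to the table, no floor, open above and to the robot: three bays at y = +112, 0, -112 mm (tag colours vary), 96 mm wide, walls 60 mm high, 16 mm thick from 4 mm behind the mouth line. End boards out to y = +-182 mm, x -8 to 142 mm, 75 mm high, with 183 mm posts at the mouth. Origin on the table mid mouth line; x points into the bays, y left, z up.
- crate_bar (a point): Middle of the crossbar's axis: a round bar 16 mm thick, 165 mm above the table, along the crate's y straight over the mouth line. An upright gripper cannot follow a tin all the way: reach under the bar with the tool tilted 25 to 45 degrees, fingertips leading into the bay.
- red_catch_tip (a point): Tip of the catch of the red bay: a light sprung metal flap, 18 to 52 mm high, hinged on the left wall at the mouth line. Free, it leans 50 degrees into the bay, tip 19 mm behind the mouth line and 25 mm left of the bay's middle. A passing tin folds it into the wall; it springs out behind the tin if the fingers there are narrow (closed).
- yellow_catch_tip (a point): Tip of the catch of the yellow bay: a light sprung metal flap, 18 to 52 mm high, hinged on the left wall at the mouth line. Free, it leans 50 degrees into the bay, tip 19 mm behind the mouth line and 25 mm left of the bay's middle. A passing tin folds it into the wall; it springs out behind the tin if the fingers there are narrow (closed).
- bay_red_home (a point): Where the underside centre of the red tin lies when caught in the red-tagged bay: on the table, 54 mm behind the mouth line. x points into the bay, y left, z up. A spring pad at the back (12 to 56 mm high) meets the tin 10 mm before home, pushes back with 2.5 to 4 N (8 to 15 N in all with friction) and bottoms 4 mm past home; a light tin not yet caught creeps back out when let go.
- bay_yellow_home (a point): Where the underside centre of the yellow tin lies when caught in the yellow-tagged bay: on the table, 54 mm behind the mouth line. x points into the bay, y left, z up. A spring pad at the back (12 to 56 mm high) meets the tin 10 mm before home, pushes back with 2.5 to 4 N (8 to 15 N in all with friction) and bottoms 4 mm past home; a light tin not yet caught creeps back out when let go.
- bay_blue_home (a point): Where the underside centre of the blue tin lies when caught in the blue-tagged bay: on the table, 54 mm behind the mouth line. x points into the bay, y left, z up. Taken.
- mallet: Wooden mallet lying on the table at the right, head 62 x 100 x 62 mm centred 110 mm along x from the origin, handle to x = -160 mm, 26 mm wide; origin on the table under the handle. Bystander.
- brush_jar: Glass jar with paint brushes, 72 mm in diameter, 90 mm high, brushes to 175 mm; origin at the centre of its underside. Bystander.
- punch_box: Open cardboard box of steel punches, 100 x 160 x 35 mm (x, y, z); origin at the centre of its underside. Bystander.
Not all that is in view belongs to the job. What is meant by the tin_yellow is not turquoise, and is the larger of those in its own colour. What is shaped like the part that bears red_catch_tip but purple is not meant.

How it is judged (in metres and radians):
At the end, for the whole second after the job is handed in: Each of the red, yellow and blue tins stands at rest on the table in the bay with its own colour tag, its centre between 4 mm short of and 8 mm past the home point along the bay and within 8 mm of it across, upright within 0.08 rad, kept there by its catch with nothing touching it (x of tin_red in the frame of bay_red_home between -0.004 and 0.008 m and y of tin_red in the frame of bay_red_home between -0.008 and 0.008 m and height (world z) of each of tin_red, tin_yellow, tin_blue below 0.006 m and angle between each of tin_red, tin_yellow, tin_blue's own z axis and vertical below 0.08 rad and linear speed of each of tin_red, tin_yellow, tin_blue below 0.02 m/s and x of tin_yellow in the frame of bay_yellow_home between -0.004 and 0.008 m and y of tin_yellow in the frame of bay_yellow_home between -0.008 and 0.008 m and x of tin_blue in the frame of bay_blue_home between -0.004 and 0.008 m and y of tin_blue in the frame of bay_blue_home between -0.008 and 0.008 m).
It fails at once if a tin is tipped more than 0.35 rad (angle between any of tin_red, tin_yellow, tin_blue's own z axis and vertical above 0.35 rad).
It fails at once if the red or yellow tin is pushed by the fingers with more than 45 N (contact force between any of tin_red, tin_yellow and the fingers above 45 N).
It fails at once if the stored blue tin is moved more than 15 mm (distance of tin_blue from where it was at the start of the episode above 0.015 m).
It fails at once if the mallet, the brush jar or the punch box is moved more than 30 mm (distance of any of mallet, brush_jar, punch_box from where it was at the start of the episode above 0.03 m).
It also fails if it takes over 72 s, if anything falls off the work surface, if the arm or the gripper's body presses on something with over 40 N, if the wrist force passes 120 N, or if a joint passes its speed limit or range.

## Working session

There is one attempt and no reset: what is moved stays moved. The work goes in short steps, Python scripts to look and compute and a tool call to move; the robot and the scene stay as the last step left them, time stands still between calls to the robot, and variables do not carry over. Pictures are saved under pics/ and viewed, at most 10 in all, crops included, and the job is handed in when it is done.

Besides the shell and the picture viewer there is one more tool, called after ">>>" by a JSON object that holds its "name" and its "arguments", one argument or row to a line. servo_tool: Moves the arm, as the interface text tells. Its arguments: {"type":"object","properties":{"deltas":{"type":"array","items":{"type":"object","properties":{"translation":{"type":"array","items":{"type":"number"}},"twist":{"type":"array","items":{"type":"number"}},"fingers":{"type":"number"}}}},"force":{"type":"number"}},"required":["deltas"]}

```bash
ls; mkdir -p pics
python3 - <<'E'
from rig import bot
import cv2,json,numpy as np
np.set_printoptions(precision=3,suppress=True)
for n in ("top","side"):
    im=bot.get_image(n); cv2.imwrite(f"pics/{n}0.png",im[:,:,::-1])
    print(n,bot.camera_model(n))
print(bot.camera_model("wrist"))
s=bot.state();print(s["time"],s["eef_rot"],s["force"])
E
```

```text
pics
top {'intrinsics': array([[381.606,   0.   , 276.173],
       [  0.   , 381.606, 210.69 ],
       [  0.   ,   0.   ,   1.   ]]), 'eye': array([ 179.497,   -8.415, 1593.55 ]), 'attitude': array([[ 0.002, -0.979,  0.205],
       [-1.   , -0.003, -0.004],
       [ 0.005, -0.205, -0.979]])}
side {'intrinsics': array([[514.709,   0.   , 276.668],
       [  0.   , 514.709, 206.746],
       [  0.   ,   0.   ,   1.   ]]), 'eye': array([-342.542,  762.76 , 1311.274]), 'attitude': array([[-0.681, -0.524,  0.511],
       [-0.732,  0.481, -0.482],
       [ 0.007, -0.702, -0.712]])}
{'intrinsics': array([[373.007,   0.   , 285.104],
       [  0.   , 373.007, 210.852],
       [  0.   ,   0.   ,   1.   ]]), 'hand_eye': array([[  -0.   ,   -0.963,   -0.269,   67.601],
       [   1.   ,   -0.001,    0.   ,    0.345],
       [  -0.   ,   -0.269,    0.963, -135.477],
       [   0.   ,    0.   ,    0.   ,    1.   ]])}
0.1 [[ 0.897  0.443 -0.001]
 [ 0.443 -0.897  0.002]
 [-0.    -0.002 -1.   ]] [ 0.522 -0.491  0.062]
```

View pics/top0.png

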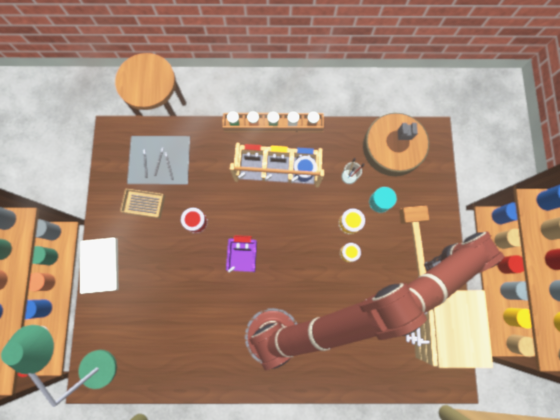

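View pics/side0.png

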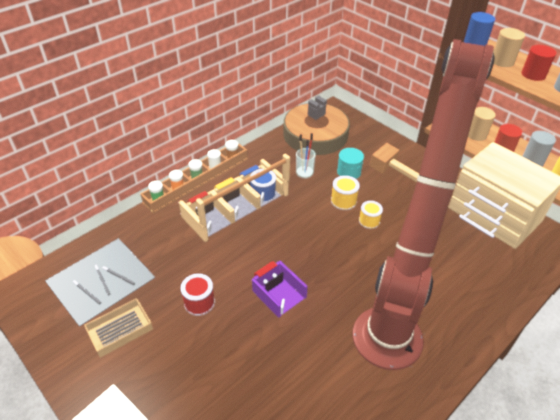

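The top view shows these items:
- Red tin at (193,219).
- Two yellow tins: a larger one at (352,220) and a smaller one at (351,252). The larger one fits the description.
- Turquoise tin at (384,199), not meant.
- Wooden crate at (278,163), tagged red, yellow, blue from left to right.
- Purple decoy bay at (242,255), not meant.

I'll confirm this in an enlarged crop.

```bash
cat > h.py <<'E'
from rig import bot
import cv2,numpy as np
np.set_printoptions(precision=2,suppress=True)
def ray(n,uv):
    c=bot.camera_model(n); d=np.linalg.inv(c["intrinsics"])@[uv[0],uv[1],1]
    return np.array(c["eye"]),np.array(c["attitude"])@d
def atz(n,uv,z):
    e,d=ray(n,uv); return e+d*(z-e[2])/d[2]
def proj(n,p):
    c=bot.camera_model(n); q=c["intrinsics"]@(np.array(c["attitude"]).T@(np.array(p)-c["eye"])); return q[:2]/q[2]
E
python3 - <<'E'
from h import *
im=cv2.imread("pics/top0.png")
A=cv2.resize(im[138:190,225:330],None,fx=7.6,fy=7.6,interpolation=cv2.INTER_CUBIC)[:300*2]
B=cv2.resize(im[200:270,175:400],None,fx=3.5,fy=3.5,interpolation=cv2.INTER_CUBIC)[:200]
A=A[:395]
o=np.zeros((600,800,3),np.uint8);o[:A.shape[0],:A.shape[1]]=A[:, :800];o[399:399+200,:B.shape[1]]=B[:200]
cv2.imwrite("pics/crop1.png",o)
hsv=cv2.cvtColor(im,cv2.COLOR_BGR2HSV)
for nm,lo,hi in(("yellow",(22,120,120),(34,255,255)),("red",(0,170,100),(6,255,255)),("red2",(174,170,100),(180,255,255))):
    m=cv2.inRange(hsv,lo,hi); k,_,st,ce=cv2.connectedComponentsWithStats(m)
    for i in range(1,k):
        if st[i,4]>15 and 90<ce[i][0]<470: print(nm,st[i],ce[i],atz("top",ce[i],80))
E
```

```text
yellow [271 146  16   7  93] [278.31 148.65] [762.03 -23.12  80.  ]
yellow [346 213  15  15 174] [352.98 219.65] [ 460.08 -324.76   80.  ]
yellow [346 246  11  12 104] [351.07 251.53] [ 331.47 -312.13   80.  ]
red [186 213  13  13 136] [191.99 218.82] [461.6  324.52  80.  ]
red [234 236  17   5  76] [241.92 237.91] [384.72 121.78  80.  ]
red2 [235 239  15   3  17] [242.82 240.82] [373.03 117.95  80.  ]
```

View pics/crop1.png

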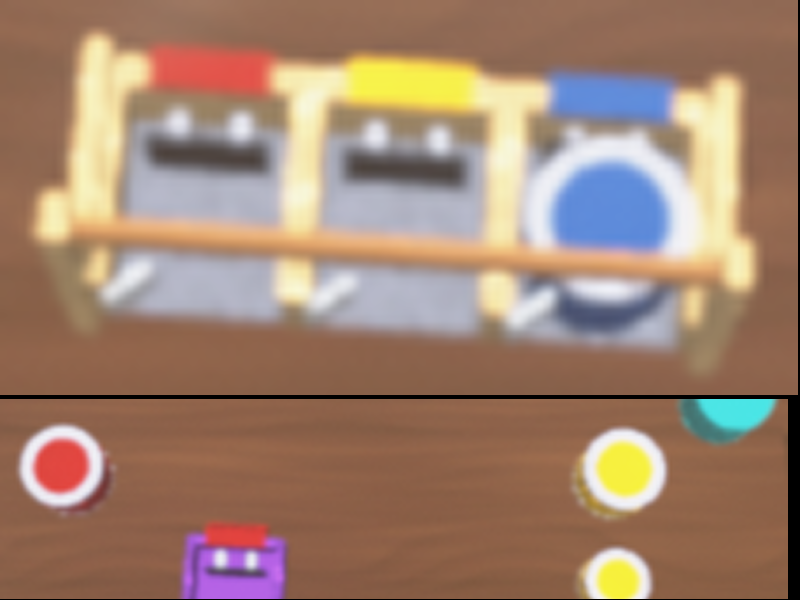

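Run:
```python
from h import *
from scipy.optimize import least_squares
P=lambda a,b:np.array([225+a/7.6-.43,138+b/7.6-.43])
# crate-frame points and top pixels
obs=[((0,174,183),P(53,205)),((0,-174,183),P(738,253)),((54,-112,80),P(610,217)),
 ((0,0,165),P(393,245)),((19,137,52),P(150,264)),((19,25,52),P(353,282)),((19,-87,52),P(554,294))]
T=lambda p,q:np.array([p[0]+np.cos(p[2])*q[0]-np.sin(p[2])*q[1],p[1]+np.sin(p[2])*q[0]+np.cos(p[2])*q[1],q[2]])
f=lambda p:np.concatenate([proj("top",T(p,q))-u for q,u in obs])
r=least_squares(f,[680,0,0],x_scale=[100,100,.1])
print(r.x,np.degrees(r.x[2]));print(r.fun.reshape(-1,2))
p=r.x
for n,y in(("red",112),("yel",0),("blue",-112)): print(n,T(p,(0,y,0)),T(p,(54,y,0)))
# overlay check in both views
for n in("top","side"):
    im=cv2.imread(f"pics/{n}0.png");S=6 if n=="top" else 5
    x0,y0,x1,y1=(225,135,332,190) if n=="top" else (170,145,300,240)
    o=cv2.resize(im[y0:y1,x0:x1],None,fx=S,fy=S,interpolation=cv2.INTER_CUBIC)
    for q in [(0,174,183),(0,-174,183),(0,166,165),(0,-166,165),(19,137,52),(19,25,52),(4,56,60),(4,-56,60),(142,182,75),(142,-182,75),(54,-112,80)]:
        u=(proj(n,T(p,q))-[x0,y0]+.5)*S;cv2.circle(o,tuple(int(v) for v in u),3,(0,0,255),-1)
    cv2.imwrite(f"pics/ov_{n}.png",o)
a=cv2.imread("pics/ov_top.png")[:, :642];b=cv2.imread("pics/ov_side.png")
cv2.imwrite("pics/ov.png",cv2.resize(np.vstack([np.pad(a,((0,0),(0,max(0,650-a.shape[1])),(0,0))),np.pad(b,((0,0),(0,0),(0,0)))[:, :650]]),None,fx=.74,fy=.74))
# tins in side
for nm,lo,hi,x in(("yellow",(22,120,120),(34,255,255),0),("red",(0,150,100),(6,255,255),0)):
    im=cv2.imread("pics/side0.png")
    m=cv2.inRange(cv2.cvtColor(im,cv2.COLOR_BGR2HSV),lo,hi); k,_,st,ce=cv2.connectedComponentsWithStats(m)
for n,g in(("red",[461.6,324.5,80]),("yel",[460.1,-324.8,80])): print(n,proj("side",g))
```

```text
[640.5  -15.8   -0.07] -4.038888150569112
[[ 0.27  0.95]
 [-0.07  1.  ]
 [-0.5  -0.19]
 [ 0.35  0.3 ]
 [ 0.08 -0.52]
 [-0.13 -1.01]
 [-0.05 -0.7 ]]
red [648.39  95.92   0.  ] [702.25  92.12   0.  ]
yel [640.5 -15.8   0. ] [694.36 -19.61   0.  ]
blue [ 632.61 -127.52    0.  ] [ 686.47 -131.33    0.  ]
red [195.89 286.55]
yel [345.24 184.17]
```

View pics/ov.png

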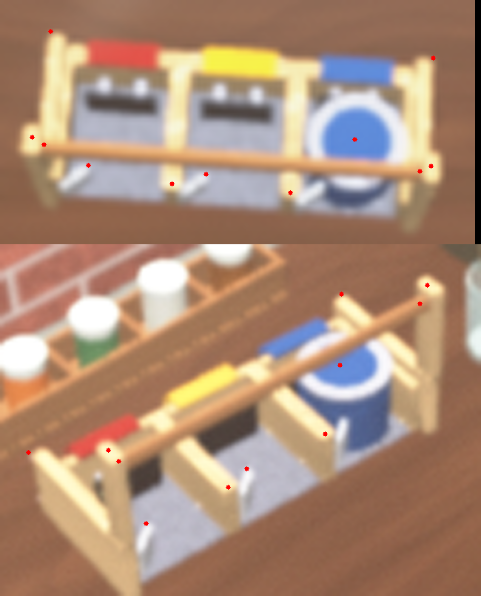

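The crop confirms the red tin, the larger yellow tin, and the light wooden crate with red on the left and yellow in the middle. The crate overlay agrees with both views to within a few mm. Yellow goes first: I'll move behind it and push it along a heading of 75°.

```bash
cat >> h.py <<'E'
from scipy.spatial.transform import Rotation as Ro
C=np.array([640.5,-15.8]); th=-4.04
def crate(x,y):
    a=np.radians(th); return C+[np.cos(a)*x-np.sin(a)*y,np.sin(a)*x+np.cos(a)*y]
def pose(heading,tilt=0,back=False):
    """fingers push along heading (deg); tilt: tips lead; back: tool x opposite to the push"""
    h=np.radians(heading);t=np.radians(tilt);u=np.array([np.cos(h),np.sin(h),0]);k=np.array([0,0,1.])
    z=np.sin(t)*u-np.cos(t)*k; x=np.cos(t)*u+np.sin(t)*k
    if back: x=-x
    return np.c_[x,np.cross(z,x),z]
def rel(p,R,p0=None,R0=None):
    s=bot.state()
    if p0 is None: p0=np.array(s["position"])
    if R0 is None: R0=np.array(s["eef_rot"])
    return R0.T@(np.array(p)-p0), Ro.from_matrix(R0.T@R).as_rotvec()/np.radians(5)
def tins():
    im=bot.get_image("top");im=np.ascontiguousarray(im[:,:,::-1]);hsv=cv2.cvtColor(im,cv2.COLOR_BGR2HSV)
    for nm,lo,hi in(("yellow",(22,120,120),(34,255,255)),("red",(0,170,100),(6,255,255))):
        k,_,st,ce=cv2.connectedComponentsWithStats(cv2.inRange(hsv,lo,hi))
        for i in range(1,k):
            if st[i,4]>40 and 90<ce[i][0]<470 and ce[i][1]<300:
                w=atz("top",ce[i],80)[:2]; a=np.radians(th);d=w-C
                print(nm,st[i,4],ce[i],w,"crate",np.array([np.cos(a)*d[0]+np.sin(a)*d[1],-np.sin(a)*d[0]+np.cos(a)*d[1]]))
    return im
E
python3 - <<'E'
from h import *
T=crate(-95,0);print(T); Y=np.array([460.1,-324.8])
u=(T-Y)/np.linalg.norm(T-Y);h=np.degrees(np.arctan2(u[1],u[0]));print(h,np.linalg.norm(T-Y))
p=Y-u*83;print(p);print(rel([*p,239],pose(h)))
print("turq",atz("top",(384,199),100))
E
```

```text
[545.74  -9.11]
74.82296017852448 327.1018514177665
[ 438.37 -404.91]
(array([213.72, -92.15,  -0.58]), array([-0.03, -0.01, -9.71]))
turq [ 541.34 -449.03  100.  ]
```

>>> {"name": "servo_tool", "arguments": {
  "deltas": [
    {"translation":[38,-16,0],"twist":[0,0,-1.4],"fingers":0.2},
    {"translation":[76,-33,0],"twist":[0,0,-2.8],"fingers":0.2},
    {"translation":[114,-49,0],"twist":[0,0,-4.2],"fingers":0.2},
    {"translation":[150,-65,0],"twist":[0,0,-5.6],"fingers":0.2},
    {"translation":[185,-80,0],"twist":[0,0,-7.0],"fingers":0.2}
  ]
}}

```text
time: 0.52
position: [419.3, -426.9, 239.0]
eef_rot: [[0.475, 0.88, -0.0], [0.88, -0.475, 0.001], [0.001, -0.001, -1.0]]
force: [1.1, -0.3, -0.1]
gripper_width: 0.599
finger_force: 0.0
```

>>> {"name": "servo_tool", "arguments": {
  "deltas": [
    {"translation":[0,0,0],"twist":[0,0,-1.35],"fingers":0.2},
    {"translation":[0,0,0],"twist":[0,0,-2.7],"fingers":0.2},
    {"translation":[0,0,0],"twist":[0,0,-2.7],"fingers":0.2},
    {"translation":[0,0,0],"twist":[0,0,-2.7],"fingers":0.2}
  ]
}}

```text
time: 0.85
position: [417.7, -429.3, 238.8]
eef_rot: [[0.266, 0.964, -0.001], [0.964, -0.266, 0.001], [0.0, -0.001, -1.0]]
force: [-0.1, -0.3, 0.7]
gripper_width: 0.602
finger_force: 0.0
```

Run:
```python
from h import *
s=bot.state();print(s["time"],s["position"],s["eef_rot"],s["gripper_width"],s["joint_positions"])
print(rel([438.4,-404.9,38],pose(74.8)))
```

```text
0.85 [ 417.71 -429.28  238.79] [[ 0.27  0.96 -0.  ]
 [ 0.96 -0.27  0.  ]
 [ 0.   -0.   -1.  ]] 0.6017688024917729 [ 0.92  0.55 -0.25  1.57  0.15  1.04  0.36]
(array([ 28.92,  13.68, 200.79]), array([-0.01, -0.  , -0.04]))
```

>>> {"name": "servo_tool", "arguments": {
  "deltas": [
    {"translation":[14,7,40],"twist":[0,0,0],"fingers":0.2},
    {"translation":[29,14,80],"twist":[0,0,0],"fingers":0.2},
    {"translation":[29,14,120],"twist":[0,0,0],"fingers":0.2},
    {"translation":[29,14,160],"twist":[0,0,0],"fingers":0.2},
    {"translation":[29,14,200],"twist":[0,0,0],"fingers":0.2}
  ]
}}

```text
time: 1.27
position: [438.9, -405.1, 37.6]
eef_rot: [[0.266, 0.964, -0.0], [0.964, -0.266, -0.001], [-0.001, 0.0, -1.0]]
force: [-0.4, -1.1, -1.5]
gripper_width: 0.599
finger_force: 0.0
```

>>> {"name": "servo_tool", "arguments": {
  "deltas": [
    {"translation":[10,0,1],"twist":[0,0,0],"fingers":0.2},
    {"translation":[20,0,1],"twist":[0,0,0],"fingers":0.2},
    {"translation":[30,0,1],"twist":[0,0,0],"fingers":0.2},
    {"translation":[37,0,1],"twist":[0,0,0],"fingers":0.2},
    {"translation":[42,0,1],"twist":[0,0,0],"fingers":0.2}
  ]
}}

```text
time: 1.68
position: [452.5, -363.9, 41.5]
eef_rot: [[0.261, 0.965, 0.004], [0.965, -0.261, -0.003], [-0.002, 0.005, -1.0]]
force: [-1.1, -0.6, 0.3]
gripper_width: 0.6
finger_force: 0.6
```

>>> {"name": "servo_tool", "arguments": {
  "deltas": [
    {"translation":[10,0,0],"twist":[0,0,0],"fingers":0.2},
    {"translation":[20,0,0],"twist":[0,0,0],"fingers":0.2},
    {"translation":[30,0,0],"twist":[0,0,0],"fingers":0.2},
    {"translation":[40,0,0],"twist":[0,0,0],"fingers":0.2},
    {"translation":[50,0,0],"twist":[0,0,0],"fingers":0.2}
  ]
}}

```text
time: 2.1
position: [464.2, -315.4, 38.9]
eef_rot: [[0.263, 0.965, 0.001], [0.965, -0.263, -0.001], [-0.001, 0.001, -1.0]]
force: [-0.8, -2.7, 2.6]
gripper_width: 0.597
finger_force: 1.3
```

Run:
```python
from h import *
s=bot.state();print(s["time"],s["position"],s["joint_positions"],s["force"])
im=tins();cv2.imwrite("pics/a.png",im)
```

```text
2.1 [ 464.21 -315.43   38.9 ] [ 0.66  0.75 -0.16  1.87  0.22  0.54  0.09] [-0.78 -2.66  2.6 ]
yellow 93 [278.31 148.65] [762.03 -23.12] crate [121.75   1.26]
yellow 173 [338.91 215.23] [ 478.11 -268.5 ] crate [-144.18 -263.51]
red 136 [191.99 218.82] [461.6  324.52] crate [-202.43  326.87]
red 76 [241.91 237.95] [384.56 121.83] crate [-265.    119.26]
```

>>> {"name": "servo_tool", "arguments": {
  "deltas": [
    {"translation":[10,0,0],"twist":[0,0,0],"fingers":0.2},
    {"translation":[21,0,0],"twist":[0,0,0],"fingers":0.2},
    {"translation":[32,0,0],"twist":[0,0,0],"fingers":0.2},
    {"translation":[43,0,0],"twist":[0,0,0],"fingers":0.2},
    {"translation":[54,0,0],"twist":[0,0,0],"fingers":0.2}
  ]
}}

```text
time: 2.57
position: [477.8, -262.4, 38.2]
eef_rot: [[0.262, 0.965, -0.001], [0.965, -0.262, 0.001], [0.0, -0.001, -1.0]]
force: [0.4, -2.9, 1.4]
gripper_width: 0.601
finger_force: 0.9
```

>>> {"name": "servo_tool", "arguments": {
  "deltas": [
    {"translation":[11,0,0],"twist":[0,0,0],"fingers":0.2},
    {"translation":[22,0,0],"twist":[0,0,0],"fingers":0.2},
    {"translation":[33,0,0],"twist":[0,0,0],"fingers":0.2},
    {"translation":[44,0,0],"twist":[0,0,0],"fingers":0.2},
    {"translation":[55,0,0],"twist":[0,0,0],"fingers":0.2}
  ]
}}

```text
time: 2.98
position: [492.3, -209.4, 38.2]
eef_rot: [[0.262, 0.965, -0.0], [0.965, -0.262, 0.0], [0.0, -0.001, -1.0]]
force: [-1.0, -1.7, 0.6]
gripper_width: 0.601
finger_force: 0.8
```

>>> {"name": "servo_tool", "arguments": {
  "deltas": [
    {"translation":[11,0,0],"twist":[0,0,0],"fingers":0.2},
    {"translation":[22,0,0],"twist":[0,0,0],"fingers":0.2},
    {"translation":[33,0,0],"twist":[0,0,0],"fingers":0.2},
    {"translation":[44,0,0],"twist":[0,0,0],"fingers":0.2},
    {"translation":[55,0,0],"twist":[0,0,0],"fingers":0.2}
  ]
}}

```text
time: 3.4
position: [506.7, -156.4, 38.2]
eef_rot: [[0.262, 0.965, -0.0], [0.965, -0.262, 0.0], [0.0, -0.0, -1.0]]
force: [0.3, -1.2, 0.2]
gripper_width: 0.6
finger_force: 0.6
```

>>> {"name": "servo_tool", "arguments": {
  "deltas": [
    {"translation":[11,0,0],"twist":[0,0,0],"fingers":0.2},
    {"translation":[22,0,0],"twist":[0,0,0],"fingers":0.2},
    {"translation":[33,0,0],"twist":[0,0,0],"fingers":0.2},
    {"translation":[44,0,0],"twist":[0,0,0],"fingers":0.2},
    {"translation":[55,0,0],"twist":[0,0,0],"fingers":0.2}
  ]
}}

```text
time: 3.82
position: [521.1, -103.5, 38.2]
eef_rot: [[0.262, 0.965, -0.0], [0.965, -0.262, 0.0], [0.0, -0.0, -1.0]]
force: [-0.7, -0.2, 0.7]
gripper_width: 0.596
finger_force: 0.5
```

Run:
```python
from h import *
s=bot.state();print(s["time"],s["position"],s["joint_positions"],s["force"])
im=tins();cv2.imwrite("pics/a.png",im)
```

```text
3.8167 [ 521.14 -103.49   38.23] [ 0.22  0.72 -0.1   1.95  0.15  0.47 -0.25] [-0.72 -0.23  0.73]
yellow 92 [278.27 148.67] [761.9  -22.95] crate [121.61   1.42]
yellow 127 [284.95 201.3 ] [535.29 -50.37] crate [-102.51  -41.9 ]
yellow 104 [351.07 251.53] [ 331.47 -312.13] crate [-287.38 -317.37]
red 136 [191.99 218.82] [461.6  324.52] crate [-202.43  326.87]
red 73 [241.73 237.99] [384.4  122.56] crate [-265.21  119.97]
```

>>> {"name": "servo_tool", "arguments": {
  "deltas": [
    {"translation":[11,0,0],"twist":[0,0,0],"fingers":0.2},
    {"translation":[22,0,0],"twist":[0,0,0],"fingers":0.2},
    {"translation":[33,0,0],"twist":[0,0,0],"fingers":0.2},
    {"translation":[42,0,0],"twist":[0,0,0],"fingers":0.2},
    {"translation":[49,0,0],"twist":[0,0,0],"fingers":0.2}
  ]
}}

```text
time: 4.28
position: [534.3, -55.6, 38.3]
eef_rot: [[0.261, 0.965, 0.0], [0.965, -0.261, 0.001], [0.001, 0.0, -1.0]]
force: [-1.3, -2.2, 0.5]
gripper_width: 0.603
finger_force: 0.3
```

>>> {"name": "servo_tool", "arguments": {
  "deltas": [
    {"translation":[-15,0,0],"twist":[0,0,0],"fingers":0.2},
    {"translation":[-40,0,0],"twist":[0,0,0],"fingers":0.2},
    {"translation":[-65,0,-35],"twist":[0,0,0],"fingers":0.2},
    {"translation":[-90,0,-70],"twist":[0,0,0],"fingers":0.2},
    {"translation":[-90,0,-110],"twist":[0,0,0],"fingers":0.2}
  ]
}}

```text
time: 4.7
position: [507.2, -149.4, 147.2]
eef_rot: [[0.27, 0.963, -0.006], [0.963, -0.27, -0.002], [-0.004, -0.005, -1.0]]
force: [0.4, -1.2, -0.7]
gripper_width: 0.601
finger_force: 0.0
```

>>> {"name": "servo_tool", "arguments": {
  "deltas": [
    {"translation":[0,0,-40],"twist":[0,0,0],"fingers":0.2},
    {"translation":[0,0,-80],"twist":[0,0,0],"fingers":0.2},
    {"translation":[0,0,-120],"twist":[1,1,0],"fingers":0.2},
    {"translation":[0,0,-160],"twist":[2,2,0],"fingers":0.2},
    {"translation":[0,0,-170],"twist":[3,3,0],"fingers":0.2}
  ]
}}

```text
time: 5.12
position: [512.1, -142.2, 324.5]
eef_rot: [[0.278, 0.947, -0.16], [0.929, -0.223, 0.294], [0.243, -0.23, -0.942]]
force: [1.5, -0.3, -0.5]
gripper_width: 0.599
finger_force: 0.0
```

```bash
cat > fk.py <<'E'
from h import *
from scipy.optimize import least_squares
Rz=lambda t:Ro.from_euler("z",t).as_matrix();Ry=lambda t:Ro.from_euler("y",t).as_matrix()
def fk(q,s,g):
    a,b,L,H=g[:4];k=np.array([0,0,1.])
    R=Rz(s[0]*q[0]);p=H*k
    R=R@Ry(q[1])@Rz(s[1]*q[2]);p=p+R@k*a
    R=R@Ry(q[3])@Rz(s[2]*q[4]);p=p+R@k*b
    R=R@Ry(q[5])@Rz(s[3]*q[6]);p=p+R@k*L
    return p,R@Rz(g[4])
E
python3 - <<'E'
from fk import *
import itertools
im=tins()
s=bot.state();print(s["time"],repr(np.round(s["joint_positions"],4).tolist()),s["position"],s["eef_rot"])
D=[([1.085,.615,-.013,1.423,.008,1.103,-.04],np.array([287.873,-582.745,239.297]),pose(26.28)),(s["joint_positions"],np.array(s["position"]),np.array(s["eef_rot"])),
([.92,.55,-.25,1.57,.15,1.04,.36],np.array([417.7,-429.3,238.8]),pose(74.5)),([.22,.72,-.1,1.95,.15,.47,-.25],np.array([521.1,-103.5,38.2]),pose(74.8))]
for sg in itertools.product([1,-1],repeat=4):
    def f(g):
        r=[]
        for q,p,R in D:
            P,M=fk(q,sg,g);r+=[*(P-p)/10,*((M-R).ravel()*20)]
        return np.array(r)
    best=min((least_squares(f,[548,374,300,260,z],x_scale=[100,100,100,100,1]) for z in(0,1.57,3.14,-1.57)),key=lambda o:o.cost)
    print(sg,best.cost,best.x)
E
```

```text
yellow 93 [278.31 148.65] [762.03 -23.12] crate [121.75   1.26]
yellow 169 [274.27 198.22] [548.04  -6.83] crate [-92.87   2.43]
red 135 [191.94 218.81] [461.67 324.71] crate [-202.38  327.06]
red 73 [241.82 238.03] [384.24 122.17] crate [-265.35  119.57]
5.1667 [0.5075, 0.5058, -0.2394, 1.4432, -0.1276, 1.4497, 0.0437] [ 513.41 -148.39  322.88] [[ 0.29  0.94 -0.16]
 [ 0.93 -0.23  0.3 ]
 [ 0.24 -0.23 -0.94]]
(1, 1, 1, 1) 7386.275840198243 [-208.89  309.6    61.26  612.51    2.43]
(1, 1, 1, -1) 7526.251323660048 [-208.89  309.6    61.26  612.51   -3.72]
(1, 1, -1, 1) 6803.071271954144 [-128.19  314.12  857.68 1330.46    2.55]
(1, 1, -1, -1) 6907.011862750282 [-128.19  314.12  857.68 1330.45   -3.64]
(1, -1, 1, 1) 4124.030567948543 [ 1046.11  -771.51 -1705.08 -2750.94     2.74]
(1, -1, 1, -1) 4393.089935251337 [ 1046.11  -771.51 -1705.08 -2750.94     2.87]
(1, -1, -1, 1) 4552.464114638545 [ 1165.99  -840.34 -1572.29 -2762.38    -3.45]
(1, -1, -1, -1) 4799.772105857914 [ 1165.99  -840.34 -1572.29 -2762.38    -3.35]
(-1, 1, 1, 1) 771.5162436886727 [ 817.82  132.32 -229.68 -617.65    1.17]
(-1, 1, 1, -1) 355.7044258591675 [ 817.82  132.32 -229.68 -617.65    1.2 ]
(-1, 1, -1, 1) 794.5673899920503 [ 809.26  143.22 -155.94 -531.42    1.26]
(-1, 1, -1, -1) 343.7378556919123 [ 809.26  143.22 -155.94 -531.42    1.31]
(-1, -1, 1, 1) 374.5436794398337 [573.28 335.27  36.53 -42.36   1.43]
(-1, -1, 1, -1) 118.37513760932333 [573.28 335.27  36.53 -42.36   1.47]
(-1, -1, -1, 1) 306.27160416270334 [576.69 348.21 247.36 169.83   1.52]
(-1, -1, -1, -1) 6.825343453738041 [576.69 348.21 247.36 169.83  -4.71]
```

```bash
cat > fit.py <<'E'
from fk import *
sg=(-1,)*4
def fk2(q,g):
    # g: a,b,L,H,yaw, offsets (x,y) at elbow, wrist, shoulder
    s=sg;k=lambda z,x,y:np.array([x,y,z])
    R=Rz(s[0]*q[0]);p=R@k(g[3],g[9],g[10])
    R=R@Ry(q[1])@Rz(s[1]*q[2]);p=p+R@k(g[0],g[5],0)
    R=R@Ry(q[3])@Rz(s[2]*q[4]);p=p+R@k(g[1],g[7],0)
    R=R@Ry(q[5])@Rz(s[3]*q[6]);p=p+R@k(g[2],0,0)
    return p,R@Rz(g[4])
lo=np.array([-3.12,-.3,-1.34,.26,-1.36,.01,-2.84]);hi=np.array([3.12,2.06,1.32,2.42,4.5,1.98,2.84])
def ik(p,R,q0,g,w=.02):
    f=lambda q:np.r_[(fk2(q,g)[0]-p)/100,(Ro.from_matrix(R.T@fk2(q,g)[1])).as_rotvec(),w*(q-q0)]
    return least_squares(f,np.clip(q0,lo+.005,hi-.005),bounds=(lo,hi))
E
python3 - <<'E'
from fit import *
s=bot.state()
D=[([1.085,.615,-.013,1.423,.008,1.103,-.04],np.array([287.873,-582.745,239.297]),pose(26.28)),(s["joint_positions"],np.array(s["position"]),np.array(s["eef_rot"])),
([.92,.55,-.25,1.57,.15,1.04,.36],np.array([417.7,-429.3,238.8]),pose(74.5)),([.22,.72,-.1,1.95,.15,.47,-.25],np.array([521.1,-103.5,38.2]),pose(74.8)),([.66,.75,-.16,1.87,.22,.54,.09],np.array([464.2,-315.4,38.9]),pose(74.7))]
def f(g):
    r=[]
    for q,p,R in D:
        P,M=fk2(q,g);r+=[*(P-p)/5,*((M-R).ravel()*40)]
    return np.r_[r,np.array(g[5:])/30]
o=least_squares(f,[577,348,247,170,-4.71]+[0]*6,x_scale=[100]*4+[1]+[10]*6)
print(o.cost,o.x);print(np.array([fk2(q,o.x)[0]-p for q,p,R in D]))
np.save("g.npy",o.x);g=o.x
for tilt in(30,35,40):
  for back in(0,1):
    for x in(-150,-60,-4):
      best=None
      for q5 in(0,3.14):
       for q7 in(-1.5,1.5):
        r=ik(np.r_[crate(x,0),31],pose(-4,tilt,back),np.array([0,.8,0,2.1,q5,.4,q7]),g,.005)
        if best is None or r.cost<best.cost: best=r
      P,M=fk2(best.x,g);print(tilt,back,x,round(best.cost,4),np.round(P-np.r_[crate(x,0),31],1),best.x)
E
```

```text
0.7925603998655107 [557.74 374.28 289.66 240.87  -4.71  -0.42  -0.    -0.58   0.    -5.88
 -20.99]
[[ 1.48  0.3  -0.33]
 [-0.44 -0.47  0.8 ]
 [-0.15 -0.63 -0.68]
 [ 2.31  0.22  0.6 ]
 [-2.43  1.31 -0.4 ]]
30 0 -150 0.0002 [0.5 0.  0.1] [ 0.66  1.22 -1.34  2.42  2.02  1.31  2.77]
30 0 -60 0.0 [ 0. -0. -0.] [-0.09  0.75  0.06  2.23  3.08  0.35  1.51]
30 0 -4 0.0 [-0. -0. -0.] [-0.08  0.77  0.07  2.08  3.1   0.23  1.5 ]
30 1 -150 0.0002 [0.5 0.  0.1] [ 0.66  1.22 -1.34  2.42  2.02  1.31 -0.37]
30 1 -60 0.0 [ 0. -0. -0.] [-0.06  0.75  0.03  2.23  3.02  0.35 -1.57]
30 1 -4 0.0 [-0. -0. -0.] [-0.06  0.77  0.04  2.08  3.04  0.23 -1.57]
35 0 -150 0.0046 [3.3 0.1 0.4] [ 0.65  1.22 -1.34  2.42  2.03  1.33  2.76]
35 0 -60 0.0 [ 0. -0.  0.] [-0.09  0.77  0.05  2.29  3.07  0.52  1.52]
35 0 -4 0.0 [ 0. -0. -0.] [-0.08  0.79  0.06  2.14  3.08  0.39  1.52]
35 1 -150 0.0046 [3.3 0.1 0.4] [ 0.65  1.22 -1.34  2.42  2.03  1.33 -0.38]
35 1 -60 0.0 [ 0. -0.  0.] [-0.06  0.77  0.01  2.28  3.02  0.52 -1.56]
35 1 -4 0.0 [ 0. -0. -0.] [-0.05  0.79  0.03  2.13  3.03  0.39 -1.56]
40 0 -150 0.0156 [6.2 0.2 0.7] [ 0.64  1.23 -1.34  2.42  2.04  1.35  2.75]
40 0 -60 0.0 [ 0. -0.  0.] [-0.09  0.81  0.04  2.34  3.05  0.7   1.52]
40 0 -4 0.0 [ 0. -0.  0.] [-0.08  0.82  0.06  2.19  3.07  0.56  1.52]
40 1 -150 0.0156 [6.2 0.2 0.7] [ 0.64  1.23 -1.34  2.42  2.04  1.35 -0.39]
40 1 -60 0.0 [ 0. -0.  0.] [-0.06  0.81 -0.    2.34  3.02  0.7  -1.57]
40 1 -4 0.0 [ 0. -0.  0.] [-0.05  0.81  0.01  2.19  3.02  0.56 -1.56]
```

```bash
cat >> fit.py <<'E'
from scipy.spatial.transform import Slerp
def path(ps,Rs):
    """print rows of 5-row calls through poses (list), starting from the state's pose; tracks rounding"""
    s=bot.state();p0=np.array(s["position"]);R0=np.array(s["eef_rot"])
    for i in range(0,len(ps),5):
        print("call")
        for p,R in zip(ps[i:i+5],Rs[i:i+5]):
            t=np.round(R0.T@(p-p0));w=np.round(Ro.from_matrix(R0.T@R).as_rotvec()/np.radians(5),1)
            print(t.astype(int).tolist(),w.tolist())
        p0=p0+R0@t;R0=R0@Ro.from_rotvec(w*np.radians(5)).as_matrix()
def line(p1,R1,n):
    s=bot.state();p0=np.array(s["position"]);f=np.arange(1,n+1)/n
    sl=Slerp([0,1],Ro.from_matrix([s["eef_rot"],R1]))
    return [p0+(p1-p0)*k for k in f],list(sl(f).as_matrix())
E
python3 - <<'E'
from fit import *
path(*line(np.r_[crate(-180,.5),200],pose(-4,0,True),20))
E
```

```text
call
[5, -3, 8] [0.0, -0.2, -1.0]
[9, -5, 17] [0.1, -0.4, -2.0]
[14, -8, 25] [0.1, -0.7, -3.0]
[18, -11, 33] [0.1, -0.9, -4.0]
[23, -14, 42] [0.1, -1.1, -5.0]
call
[5, 0, 8] [0.1, -0.2, -1.0]
[11, -1, 16] [0.1, -0.4, -2.0]
[17, -1, 23] [0.1, -0.7, -3.0]
[23, -1, 31] [0.1, -0.9, -4.0]
[29, -2, 39] [0.2, -1.1, -5.0]
call
[6, 3, 7] [-0.0, -0.2, -1.0]
[13, 6, 15] [0.0, -0.5, -2.0]
[19, 8, 22] [0.1, -0.7, -3.1]
[25, 11, 29] [0.1, -0.9, -4.1]
[31, 13, 36] [0.1, -1.1, -5.1]
call
[5, 5, 7] [0.0, -0.3, -1.0]
[11, 11, 14] [0.1, -0.5, -2.0]
[16, 16, 20] [0.1, -0.7, -3.0]
[21, 21, 27] [0.1, -0.9, -4.0]
[26, 26, 34] [0.2, -1.1, -5.0]
```

>>> {"name": "servo_tool", "arguments": {
  "deltas": [
    {"translation":[9,-5,17],"twist":[0.1,-0.4,-2.0],"fingers":0.2},
    {"translation":[18,-11,33],"twist":[0.1,-0.9,-4.0],"fingers":0.2},
    {"translation":[23,-14,42],"twist":[0.1,-1.1,-5.0],"fingers":0.2},
    {"translation":[23,-14,42],"twist":[0.1,-1.1,-5.0],"fingers":0.2}
  ]
}}

```text
time: 5.5
position: [495.2, -103.2, 285.6]
eef_rot: [[-0.169, 0.968, -0.186], [0.958, 0.206, 0.201], [0.233, -0.144, -0.962]]
force: [-0.2, -0.1, -0.2]
gripper_width: 0.602
finger_force: 0.0
```

>>> {"name": "servo_tool", "arguments": {
  "deltas": [
    {"translation":[11,-1,16],"twist":[0.1,-0.4,-2.0],"fingers":0.2},
    {"translation":[23,-1,31],"twist":[0.1,-0.9,-4.0],"fingers":0.2},
    {"translation":[29,-2,39],"twist":[0.2,-1.1,-5.0],"fingers":0.2},
    {"translation":[29,-2,39],"twist":[0.2,-1.1,-5.0],"fingers":0.2}
  ]
}}

```text
time: 5.83
position: [481.1, -68.2, 255.1]
eef_rot: [[-0.578, 0.799, -0.166], [0.795, 0.597, 0.107], [0.185, -0.07, -0.98]]
force: [-0.4, -0.3, 0.3]
gripper_width: 0.6
finger_force: 0.0
```

>>> {"name": "servo_tool", "arguments": {
  "deltas": [
    {"translation":[13,6,15],"twist":[0.0,-0.5,-2.0],"fingers":0.2},
    {"translation":[25,11,29],"twist":[0.1,-0.9,-4.1],"fingers":0.2},
    {"translation":[31,13,36],"twist":[0.1,-1.1,-5.1],"fingers":0.2},
    {"translation":[31,13,36],"twist":[0.1,-1.1,-5.1],"fingers":0.2}
  ]
}}

```text
time: 6.17
position: [467.8, -32.3, 224.5]
eef_rot: [[-0.878, 0.468, -0.1], [0.467, 0.884, 0.038], [0.106, -0.013, -0.994]]
force: [-0.2, 0.0, 0.4]
gripper_width: 0.597
finger_force: 0.0
```

>>> {"name": "servo_tool", "arguments": {
  "deltas": [
    {"translation":[11,11,14],"twist":[0.1,-0.5,-2.0],"fingers":0.2},
    {"translation":[21,21,27],"twist":[0.1,-0.9,-4.0],"fingers":0.2},
    {"translation":[26,26,34],"twist":[0.2,-1.1,-5.0],"fingers":0.2},
    {"translation":[26,26,34],"twist":[0.2,-1.1,-5.0],"fingers":0.2}
  ]
}}

```text
time: 6.5
position: [453.9, 3.8, 193.0]
eef_rot: [[-0.999, 0.051, -0.013], [0.051, 0.999, -0.004], [0.013, -0.005, -1.0]]
force: [-0.9, 0.3, -0.1]
gripper_width: 0.601
finger_force: 0.0
```

Run:
```python
from fit import *
s=bot.state();print(s["time"],s["position"],s["joint_positions"])
print(rel(np.r_[crate(-180,.5),38],pose(-4,0,True)))
tins()
```

```text
6.5 [453.89   3.79 193.03] [ 0.4   0.45 -0.65  2.    0.37  0.82  1.06]
(array([ -9.39,  -5.31, 154.95]), array([-0.05, -0.15,  0.21]))
yellow 93 [278.31 148.65] [762.03 -23.12] crate [121.75   1.26]
yellow 104 [351.07 251.53] [ 331.47 -312.13] crate [-287.38 -317.37]
red 136 [191.99 218.82] [461.6  324.52] crate [-202.43  326.87]
red 74 [241.81 237.96] [384.51 122.22] crate [-265.08  119.64]
```

>>> {"name": "servo_tool", "arguments": {
  "deltas": [
    {"translation":[-4,-5,38],"twist":[0,-0.2,0.2],"fingers":0.2},
    {"translation":[-9,-5,78],"twist":[0,-0.2,0.2],"fingers":0.2},
    {"translation":[-9,-5,118],"twist":[0,-0.2,0.2],"fingers":0.2},
    {"translation":[-9,-5,155],"twist":[0,-0.2,0.2],"fingers":0.2},
    {"translation":[-9,-5,155],"twist":[0,-0.2,0.2],"fingers":0.2}
  ]
}}

```text
time: 6.97
position: [459.2, -5.8, 33.7]
eef_rot: [[-0.997, 0.08, -0.006], [0.08, 0.997, -0.007], [0.005, -0.008, -1.0]]
force: [-0.6, -0.4, 0.3]
gripper_width: 0.599
finger_force: 0.0
```

Run:
```python
from fit import *
s=bot.state();print(s["time"],s["position"],s["joint_positions"])
print(rel(np.r_[crate(-70,.5),38],pose(-4,0,True)))
```

```text
6.9667 [459.19  -5.82  33.67] [ 0.22  0.7  -0.38  2.14  0.66  0.42  0.8 ]
(array([-111.5 ,    4.34,   -4.96]), array([-0.09, -0.06, -0.12]))
```

>>> {"name": "servo_tool", "arguments": {
  "deltas": [
    {"translation":[-6,4,-4],"twist":[0,0,-0.1],"fingers":0.2},
    {"translation":[-12,4,-4],"twist":[0,0,-0.1],"fingers":0.2},
    {"translation":[-22,4,-4],"twist":[0,0,-0.1],"fingers":0.2},
    {"translation":[-32,4,-4],"twist":[0,0,-0.1],"fingers":0.2},
    {"translation":[-40,4,-4],"twist":[0,0,-0.1],"fingers":0.2}
  ]
}}

```text
time: 7.38
position: [506.4, -4.7, 46.8]
eef_rot: [[-0.997, 0.072, 0.013], [0.072, 0.997, -0.006], [-0.013, -0.005, -1.0]]
force: [-1.5, 0.0, 1.6]
gripper_width: 0.6
finger_force: 1.4
```

>>> {"name": "servo_tool", "arguments": {
  "deltas": [
    {"translation":[-8,0,0],"twist":[0,0,0],"fingers":0.2},
    {"translation":[-16,0,0],"twist":[0,0,0],"fingers":0.2},
    {"translation":[-24,0,0],"twist":[0,0,0],"fingers":0.2},
    {"translation":[-32,0,0],"twist":[0,0,0],"fingers":0.2},
    {"translation":[-40,0,0],"twist":[0,0,0],"fingers":0.2}
  ]
}}

```text
time: 7.8
position: [543.9, -7.8, 44.1]
eef_rot: [[-0.997, 0.071, 0.007], [0.071, 0.997, -0.007], [-0.007, -0.006, -1.0]]
force: [-2.2, 0.1, 3.1]
gripper_width: 0.6
finger_force: 1.9
```

Run:
```python
from fit import *
s=bot.state();print(s["time"],s["position"],s["joint_positions"],s["force"])
print(rel(np.r_[crate(-70,.5),38],pose(-4,0,True)))
cv2.imwrite("pics/b.png",tins())
w=bot.get_image("wrist");cv2.imwrite("pics/w1.png",w[:,:,::-1])
```

```text
7.8 [543.94  -7.76  44.06] [ 0.26  0.77 -0.46  1.91  0.6   0.6   0.91] [-2.18  0.06  3.1 ]
(array([-26.84,  -0.67,   6.25]), array([-0.07,  0.08, -0.01]))
yellow 93 [278.31 148.65] [762.03 -23.12] crate [121.75   1.26]
yellow 104 [351.07 251.53] [ 331.47 -312.13] crate [-287.38 -317.37]
red 136 [191.99 218.82] [461.6  324.52] crate [-202.43  326.87]
red 75 [241.81 237.93] [384.61 122.21] crate [-264.97  119.64]
```

View pics/w1.png

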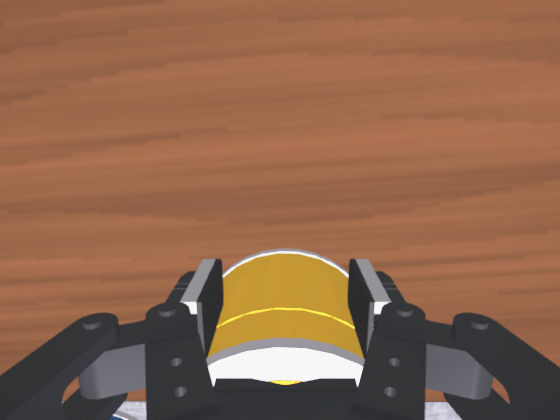

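The wrist view shows the yellow tin centred between the two fingers (column 286), with the lid rim at row 340. I'll push it on to the mouth.

>>> {"name": "servo_tool", "arguments": {
  "deltas": [
    {"translation":[-6,0,3],"twist":[0,0,0],"fingers":0.2},
    {"translation":[-12,0,5],"twist":[0,0,0],"fingers":0.2},
    {"translation":[-18,0,5],"twist":[0,0,0],"fingers":0.2},
    {"translation":[-23,0,5],"twist":[0,0,0],"fingers":0.2},
    {"translation":[-26,0,5],"twist":[0,0,0],"fingers":0.2}
  ]
}}

```text
time: 8.32
position: [569.8, -9.9, 38.5]
eef_rot: [[-0.997, 0.071, 0.006], [0.071, 0.997, -0.007], [-0.007, -0.006, -1.0]]
force: [-2.6, 0.0, -0.5]
gripper_width: 0.599
finger_force: 0.9
```

>>> {"name": "servo_tool", "arguments": {
  "deltas": [
    {"translation":[15,0,0],"twist":[0,0,0],"fingers":0.2},
    {"translation":[40,0,0],"twist":[0,0,0],"fingers":0.2},
    {"translation":[75,0,-25],"twist":[0,0,0],"fingers":0.2},
    {"translation":[100,0,-60],"twist":[0,0,0],"fingers":0.2},
    {"translation":[110,0,-100],"twist":[0,0,0],"fingers":0.2}
  ]
}}

```text
time: 8.73
position: [455.1, -1.1, 135.6]
eef_rot: [[-0.998, 0.068, -0.0], [0.068, 0.998, -0.008], [-0.0, -0.008, -1.0]]
force: [1.1, -0.2, 0.3]
gripper_width: 0.602
finger_force: 0.0
```

>>> {"name": "servo_tool", "arguments": {
  "deltas": [
    {"translation":[0,0,-40],"twist":[0,0,0],"fingers":0.2},
    {"translation":[0,0,-80],"twist":[0,0,0],"fingers":0.2},
    {"translation":[0,0,-80],"twist":[0,0,0],"fingers":0.2}
  ]
}}

```text
time: 8.98
position: [464.5, 1.0, 223.8]
eef_rot: [[-0.997, 0.07, 0.025], [0.07, 0.998, -0.006], [-0.025, -0.004, -1.0]]
force: [2.3, 0.6, -0.4]
gripper_width: 0.597
finger_force: 0.0
```

Run:
```python
from fit import *
s=bot.state();print(s["time"],s["position"],s["joint_positions"],s["force"])
cv2.imwrite("pics/b.png",tins())
Rd=np.array([461.6,324.5]);T=crate(-95,112.5);u=(T-Rd)/np.linalg.norm(T-Rd);h=np.degrees(np.arctan2(u[1],u[0]))
print(T,h,np.linalg.norm(T-Rd)); P=Rd-u*85;print(P)
print("mid");path(*line(np.r_[P,230],pose(h,0,True),10))
```

```text
8.9833 [464.48   0.96 223.82] [ 0.44  0.41 -0.68  1.96  0.35  0.86  1.07] [ 2.31  0.6  -0.39]
yellow 92 [278.27 148.67] [761.9  -22.95] crate [121.61   1.42]
yellow 104 [351.07 251.53] [ 331.47 -312.13] crate [-287.38 -317.37]
red 137 [191.94 218.85] [461.51 324.7 ] crate [-202.54  327.04]
red 76 [241.91 237.95] [384.56 121.83] crate [-265.    119.26]
[553.66 103.11] -67.4203632429066 239.7653195045741
[428.96 402.98]
mid
call
[6, 40, -1] [0.0, 0.0, 1.3]
[12, 80, -2] [0.0, 0.0, 2.5]
[19, 120, -4] [0.0, 0.1, 3.8]
[25, 160, -5] [0.0, 0.1, 5.1]
[31, 200, -6] [0.0, 0.1, 6.3]
call
[26, 31, -1] [0.0, 0.0, 1.3]
[52, 61, -2] [0.1, 0.0, 2.6]
[78, 92, -4] [0.1, 0.1, 3.8]
[105, 123, -5] [0.1, 0.1, 5.1]
[131, 154, -6] [0.1, 0.1, 6.4]
```

>>> {"name": "servo_tool", "arguments": {
  "deltas": [
    {"translation":[6,40,-1],"twist":[0,0,1.3],"fingers":0.2},
    {"translation":[12,80,-2],"twist":[0,0,2.5],"fingers":0.2},
    {"translation":[19,120,-4],"twist":[0,0,3.8],"fingers":0.2},
    {"translation":[25,160,-5],"twist":[0,0,5.1],"fingers":0.2},
    {"translation":[31,200,-6],"twist":[0,0,6.3],"fingers":0.2}
  ]
}}

```text
time: 9.45
position: [442.1, 202.7, 220.2]
eef_rot: [[-0.81, 0.586, 0.007], [0.586, 0.81, -0.007], [-0.01, -0.001, -1.0]]
force: [0.1, -0.3, -0.6]
gripper_width: 0.601
finger_force: 0.0
```

>>> {"name": "servo_tool", "arguments": {
  "deltas": [
    {"translation":[26,31,-1],"twist":[0,0,1.3],"fingers":0.2},
    {"translation":[52,61,-2],"twist":[0,0,2.6],"fingers":0.2},
    {"translation":[78,92,-4],"twist":[0,0,3.8],"fingers":0.2},
    {"translation":[105,123,-5],"twist":[0,0,5.1],"fingers":0.2},
    {"translation":[131,154,-6],"twist":[0,0,6.4],"fingers":0.2}
  ]
}}

```text
time: 9.87
position: [424.7, 404.7, 224.4]
eef_rot: [[-0.377, 0.926, 0.007], [0.926, 0.377, -0.007], [-0.009, 0.004, -1.0]]
force: [0.5, 0.1, -0.4]
gripper_width: 0.602
finger_force: 0.0
```

>>> {"name": "servo_tool", "arguments": {
  "deltas": [
    {"translation":[0,0,0],"twist":[0,0,0],"fingers":0.2},
    {"translation":[0,0,0],"twist":[0,0,0],"fingers":0.2}
  ]
}}

```text
time: 10.03
position: [423.0, 406.1, 224.2]
eef_rot: [[-0.389, 0.921, 0.006], [0.921, 0.389, -0.006], [-0.007, 0.003, -1.0]]
force: [0.4, -0.3, 0.1]
gripper_width: 0.601
finger_force: 0.0
```

Run:
```python
from fit import *
s=bot.state();print(s["time"],s["position"],s["eef_rot"],s["joint_positions"],s["force"])
print(rel([429,403,38],pose(-67.4,0,True)))
```

```text
10.0333 [422.97 406.09 224.17] [[-0.39  0.92  0.01]
 [ 0.92  0.39 -0.01]
 [-0.01  0.   -1.  ]] [-0.57  0.55 -0.38  1.63  0.24  1.01 -0.63] [ 0.37 -0.35  0.08]
(array([ -3.8 ,   3.8 , 186.22]), array([0.03, 0.09, 0.06]))
```

>>> {"name": "servo_tool", "arguments": {
  "deltas": [
    {"translation":[-4,4,40],"twist":[0,0,0],"fingers":0.2},
    {"translation":[-4,4,80],"twist":[0,0,0],"fingers":0.2},
    {"translation":[-4,4,120],"twist":[0,0,0],"fingers":0.2},
    {"translation":[-4,4,155],"twist":[0,0,0],"fingers":0.2},
    {"translation":[-4,4,186],"twist":[0,0,0],"fingers":0.2}
  ]
}}

```text
time: 10.45
position: [432.2, 395.8, 36.5]
eef_rot: [[-0.38, 0.925, 0.006], [0.925, 0.38, -0.01], [-0.011, 0.002, -1.0]]
force: [-0.4, -0.5, -0.0]
gripper_width: 0.601
finger_force: 0.0
```

>>> {"name": "servo_tool", "arguments": {
  "deltas": [
    {"translation":[-10,0,0],"twist":[0,0,0],"fingers":0.2},
    {"translation":[-20,0,0],"twist":[0,0,0],"fingers":0.2},
    {"translation":[-28,0,0],"twist":[0,0,0],"fingers":0.2},
    {"translation":[-35,0,0],"twist":[0,0,0],"fingers":0.2},
    {"translation":[-42,0,0],"twist":[0,0,0],"fingers":0.2}
  ]
}}

```text
time: 10.87
position: [449.1, 360.1, 42.1]
eef_rot: [[-0.381, 0.925, 0.01], [0.925, 0.381, -0.004], [-0.007, 0.008, -1.0]]
force: [0.1, 0.2, -0.0]
gripper_width: 0.601
finger_force: 0.6
```

>>> {"name": "servo_tool", "arguments": {
  "deltas": [
    {"translation":[-10,0,0],"twist":[0,0,0],"fingers":0.2},
    {"translation":[-21,0,0],"twist":[0,0,0],"fingers":0.2},
    {"translation":[-32,0,0],"twist":[0,0,0],"fingers":0.2},
    {"translation":[-43,0,0],"twist":[0,0,0],"fingers":0.2},
    {"translation":[-54,0,0],"twist":[0,0,0],"fingers":0.2}
  ]
}}

```text
time: 11.28
position: [468.9, 310.2, 41.0]
eef_rot: [[-0.382, 0.924, 0.008], [0.924, 0.382, -0.005], [-0.008, 0.005, -1.0]]
force: [-1.4, 2.9, 3.6]
gripper_width: 0.599
finger_force: 2.0
```

>>> {"name": "servo_tool", "arguments": {
  "deltas": [
    {"translation":[-11,0,0],"twist":[0,0,0],"fingers":0.2},
    {"translation":[-22,0,0],"twist":[0,0,0],"fingers":0.2},
    {"translation":[-33,0,0],"twist":[0,0,0],"fingers":0.2},
    {"translation":[-44,0,0],"twist":[0,0,0],"fingers":0.2},
    {"translation":[-55,0,0],"twist":[0,0,0],"fingers":0.2}
  ]
}}

```text
time: 11.7
position: [489.4, 258.4, 40.6]
eef_rot: [[-0.382, 0.924, 0.006], [0.924, 0.382, -0.007], [-0.009, 0.003, -1.0]]
force: [-1.4, 2.2, 2.4]
gripper_width: 0.6
finger_force: 1.8
```

Run:
```python
from fit import *
s=bot.state();print(s["time"],s["position"],s["joint_positions"],s["force"])
tins()
T=np.array([553.7,103.1]);h=np.radians(-67.4)
print(rel(np.r_[T-48.7*np.array([np.cos(h),np.sin(h)]),38],pose(-67.4,0,True)))
```

```text
11.7 [489.41 258.39  40.62] [-0.34  0.75 -0.3   1.89  0.41  0.56 -0.52] [-1.36  2.17  2.44]
yellow 93 [278.31 148.65] [762.03 -23.12] crate [121.75   1.26]
yellow 164 [275.84 181.44] [619.16 -13.07] crate [-21.48   1.22]
yellow 104 [351.07 251.53] [ 331.47 -312.13] crate [-287.38 -317.37]
(array([-115.22,    0.69,    3.75]), array([ 0.02,  0.15, -0.08]))
```

>>> {"name": "servo_tool", "arguments": {
  "deltas": [
    {"translation":[-11,0,0],"twist":[0,0,0],"fingers":0.2},
    {"translation":[-22,0,0],"twist":[0,0,0],"fingers":0.2},
    {"translation":[-33,0,0],"twist":[0,0,0],"fingers":0.2},
    {"translation":[-44,0,0],"twist":[0,0,0],"fingers":0.2},
    {"translation":[-55,0,0],"twist":[0,0,0],"fingers":0.2}
  ]
}}

```text
time: 12.17
position: [510.4, 207.0, 40.9]
eef_rot: [[-0.381, 0.924, 0.006], [0.924, 0.381, -0.008], [-0.009, 0.003, -1.0]]
force: [-0.3, 0.7, 0.3]
gripper_width: 0.601
finger_force: 0.6
```

>>> {"name": "servo_tool", "arguments": {
  "deltas": [
    {"translation":[-12,0,0],"twist":[0,0,0],"fingers":0.2},
    {"translation":[-24,0,0],"twist":[0,0,0],"fingers":0.2},
    {"translation":[-36,0,0],"twist":[0,0,0],"fingers":0.2},
    {"translation":[-48,0,0],"twist":[0,0,0],"fingers":0.2},
    {"translation":[-58,0,0],"twist":[0,0,0],"fingers":0.2}
  ]
}}

```text
time: 12.58
position: [533.0, 153.5, 41.8]
eef_rot: [[-0.381, 0.925, 0.007], [0.925, 0.381, -0.007], [-0.009, 0.004, -1.0]]
force: [0.2, 1.8, -1.0]
gripper_width: 0.6
finger_force: 0.6
```

>>> {"name": "servo_tool", "arguments": {
  "deltas": [
    {"translation":[15,0,0],"twist":[0,0,0],"fingers":0.2},
    {"translation":[40,0,0],"twist":[0,0,0],"fingers":0.2},
    {"translation":[75,0,-25],"twist":[0,0,0],"fingers":0.2},
    {"translation":[90,0,-60],"twist":[0,0,0],"fingers":0.2},
    {"translation":[90,0,-100],"twist":[0,0,0],"fingers":0.2}
  ]
}}

```text
time: 13.0
position: [493.9, 243.6, 141.3]
eef_rot: [[-0.39, 0.921, 0.002], [0.921, 0.39, -0.004], [-0.005, 0.001, -1.0]]
force: [1.4, -0.5, -0.5]
gripper_width: 0.6
finger_force: 0.0
```

>>> {"name": "servo_tool", "arguments": {
  "deltas": [
    {"translation":[0,0,-30],"twist":[0,0,0],"fingers":0.2},
    {"translation":[0,0,-60],"twist":[0,0,0],"fingers":0.2},
    {"translation":[0,0,-60],"twist":[0,0,0],"fingers":0.2}
  ]
}}

```text
time: 13.25
position: [500.4, 241.1, 207.5]
eef_rot: [[-0.382, 0.924, 0.019], [0.924, 0.382, -0.001], [-0.008, 0.017, -1.0]]
force: [0.7, 0.9, 0.4]
gripper_width: 0.602
finger_force: 0.0
```

Run:
```python
from fit import *
s=bot.state();print(s["time"],s["position"],s["joint_positions"],s["force"])
tins()
path(*line(np.r_[crate(-185,113),190],pose(-4,0,True),15))
```

```text
13.25 [500.37 241.09 207.53] [-0.21  0.53 -0.43  1.75  0.28  0.91 -0.37] [0.71 0.92 0.43]
yellow 93 [278.31 148.65] [762.03 -23.12] crate [121.75   1.26]
yellow 163 [275.83 181.48] [618.97 -13.05] crate [-21.67   1.23]
yellow 104 [351.07 251.53] [ 331.47 -312.13] crate [-287.38 -317.37]
red 129 [246.55 197.  ] [552.82 106.33] crate [-96.06 115.65]
call
[-7, -5, 1] [0.0, 0.0, -0.8]
[-14, -11, 2] [0.0, 0.0, -1.7]
[-21, -16, 3] [0.0, 0.0, -2.5]
[-28, -22, 4] [0.0, 0.0, -3.4]
[-36, -27, 5] [0.0, 0.1, -4.2]
call
[-4, -8, 1] [0.0, -0.0, -0.9]
[-9, -16, 2] [0.0, -0.0, -1.7]
[-13, -23, 3] [0.0, -0.0, -2.6]
[-18, -31, 4] [0.1, 0.0, -3.4]
[-23, -39, 4] [0.1, 0.0, -4.3]
call
[-2, -8, 1] [-0.0, 0.0, -0.8]
[-3, -17, 2] [-0.0, 0.0, -1.7]
[-5, -26, 3] [-0.0, 0.0, -2.5]
[-6, -35, 4] [-0.0, 0.1, -3.4]
[-8, -44, 5] [-0.0, 0.1, -4.2]
```

>>> {"name": "servo_tool", "arguments": {
  "deltas": [
    {"translation":[-14,-11,2],"twist":[0,0,-1.4],"fingers":0.2},
    {"translation":[-28,-22,4],"twist":[0,0,-2.8],"fingers":0.2},
    {"translation":[-36,-27,5],"twist":[0,0,-4.2],"fingers":0.2}
  ]
}}

```text
time: 13.55
position: [484.6, 192.4, 194.7]
eef_rot: [[-0.691, 0.723, 0.004], [0.723, 0.691, -0.011], [-0.01, -0.005, -1.0]]
force: [-0.6, -0.8, 0.5]
gripper_width: 0.6
finger_force: 0.0
```

>>> {"name": "servo_tool", "arguments": {
  "deltas": [
    {"translation":[-9,-16,2],"twist":[0,0,-1.4],"fingers":0.2},
    {"translation":[-18,-31,4],"twist":[0,0,-2.8],"fingers":0.2},
    {"translation":[-23,-39,4],"twist":[0,0,-4.3],"fingers":0.2}
  ]
}}

```text
time: 13.8
position: [472.0, 148.5, 190.6]
eef_rot: [[-0.905, 0.425, 0.003], [0.425, 0.905, -0.01], [-0.007, -0.008, -1.0]]
force: [-0.9, -0.7, -0.3]
gripper_width: 0.603
finger_force: 0.0
```

>>> {"name": "servo_tool", "arguments": {
  "deltas": [
    {"translation":[-3,-17,2],"twist":[0,0,-1.4],"fingers":0.2},
    {"translation":[-6,-35,4],"twist":[0,0,-2.8],"fingers":0.2},
    {"translation":[-8,-44,5],"twist":[0,0,-4.2],"fingers":0.2},
    {"translation":[-8,-44,5],"twist":[0,0,-4.2],"fingers":0.2},
    {"translation":[-8,-44,5],"twist":[0,0,-4.2],"fingers":0.2}
  ]
}}

```text
time: 14.22
position: [461.4, 108.0, 186.7]
eef_rot: [[-0.997, 0.081, 0.005], [0.081, 0.997, -0.007], [-0.006, -0.006, -1.0]]
force: [-0.0, 0.3, 0.9]
gripper_width: 0.602
finger_force: 0.0
```

Run:
```python
from fit import *
s=bot.state();print(s["time"],s["position"],s["joint_positions"])
print(rel(np.r_[crate(-180,113),38],pose(-4,0,True)))
```

```text
14.2167 [461.4  108.01 186.75] [ 0.23  0.51 -0.74  1.97  0.47  0.84  0.72]
(array([ -6.53,   3.1 , 148.77]), array([-0.07,  0.06, -0.13]))
```

>>> {"name": "servo_tool", "arguments": {
  "deltas": [
    {"translation":[-6,3,38],"twist":[0,0,-0.1],"fingers":0.2},
    {"translation":[-6,3,78],"twist":[0,0,-0.1],"fingers":0.2},
    {"translation":[-6,3,115],"twist":[0,0,-0.1],"fingers":0.2},
    {"translation":[-6,3,145],"twist":[0,0,-0.1],"fingers":0.2},
    {"translation":[-6,3,145],"twist":[0,0,-0.1],"fingers":0.2}
  ]
}}

```text
time: 14.63
position: [465.7, 110.5, 38.0]
eef_rot: [[-0.998, 0.068, -0.003], [0.068, 0.998, -0.009], [0.002, -0.01, -1.0]]
force: [-0.8, -1.1, -0.4]
gripper_width: 0.599
finger_force: 0.0
```

Run:
```python
from fit import *
s=bot.state();print(s["time"],s["position"],s["joint_positions"])
print(rel(np.r_[crate(-70,113),38],pose(-4,0,True)))
```

```text
14.6333 [465.7  110.48  37.95] [ 0.05  0.73 -0.51  2.08  0.74  0.52  0.49]
(array([-113.26,   -0.95,   -0.27]), array([-0.11, -0.02,  0.02]))
```

>>> {"name": "servo_tool", "arguments": {
  "deltas": [
    {"translation":[-6,-1,0],"twist":[0,0,0],"fingers":0.2},
    {"translation":[-12,-1,0],"twist":[0,0,0],"fingers":0.2},
    {"translation":[-22,-1,0],"twist":[0,0,0],"fingers":0.2},
    {"translation":[-32,-1,0],"twist":[0,0,0],"fingers":0.2},
    {"translation":[-40,-1,0],"twist":[0,0,0],"fingers":0.2}
  ]
}}

```text
time: 15.05
position: [511.3, 107.4, 45.4]
eef_rot: [[-0.998, 0.069, 0.011], [0.069, 0.998, -0.005], [-0.012, -0.004, -1.0]]
force: [-3.0, 0.9, 1.5]
gripper_width: 0.602
finger_force: 1.1
```

>>> {"name": "servo_tool", "arguments": {
  "deltas": [
    {"translation":[-8,0,0],"twist":[0,0,0],"fingers":0.2},
    {"translation":[-16,0,0],"twist":[0,0,0],"fingers":0.2},
    {"translation":[-24,0,0],"twist":[0,0,0],"fingers":0.2},
    {"translation":[-32,0,0],"twist":[0,0,0],"fingers":0.2},
    {"translation":[-40,0,0],"twist":[0,0,0],"fingers":0.2}
  ]
}}

```text
time: 15.47
position: [549.1, 104.2, 43.4]
eef_rot: [[-0.998, 0.068, 0.007], [0.068, 0.998, -0.007], [-0.007, -0.006, -1.0]]
force: [-2.8, 0.8, 3.0]
gripper_width: 0.602
finger_force: 1.8
```

Run:
```python
from fit import *
s=bot.state();print(s["time"],s["position"],s["joint_positions"])
print(rel(np.r_[crate(-70,113),38],pose(-4,0,True)))
```

```text
15.4667 [549.11 104.17  43.4 ] [ 0.12  0.81 -0.57  1.87  0.69  0.67  0.64]
(array([-29.58,  -0.28,   5.61]), array([-0.07,  0.08,  0.02]))
```

>>> {"name": "servo_tool", "arguments": {
  "deltas": [
    {"translation":[-7,0,3],"twist":[0,0,0],"fingers":0.2},
    {"translation":[-14,0,5],"twist":[0,0,0],"fingers":0.2},
    {"translation":[-20,0,5],"twist":[0,0,0],"fingers":0.2},
    {"translation":[-25,0,5],"twist":[0,0,0],"fingers":0.2},
    {"translation":[-28,0,5],"twist":[0,0,0],"fingers":0.2}
  ]
}}

```text
time: 15.88
position: [577.0, 101.7, 37.8]
eef_rot: [[-0.998, 0.068, 0.006], [0.068, 0.998, -0.007], [-0.006, -0.007, -1.0]]
force: [-2.5, 0.8, -0.2]
gripper_width: 0.603
finger_force: 0.7
```

>>> {"name": "servo_tool", "arguments": {
  "deltas": [
    {"translation":[15,0,0],"twist":[0,0,0],"fingers":0.2},
    {"translation":[40,0,0],"twist":[0,0,0],"fingers":0.2},
    {"translation":[65,0,-25],"twist":[0,0,0],"fingers":0.2},
    {"translation":[80,0,-60],"twist":[0,0,0],"fingers":0.2},
    {"translation":[80,0,-100],"twist":[0,0,0],"fingers":0.2}
  ]
}}

```text
time: 16.3
position: [491.7, 108.3, 137.4]
eef_rot: [[-0.998, 0.063, 0.0], [0.063, 0.998, -0.009], [-0.001, -0.009, -1.0]]
force: [1.5, -0.0, -0.8]
gripper_width: 0.599
finger_force: 0.0
```

>>> {"name": "servo_tool", "arguments": {
  "deltas": [
    {"translation":[0,0,-40],"twist":[0,0,0],"fingers":0.2},
    {"translation":[0,0,-80],"twist":[0,0,0],"fingers":0.2},
    {"translation":[0,0,-120],"twist":[0,0,0],"fingers":0.2},
    {"translation":[0,0,-150],"twist":[0,0,0],"fingers":0.2},
    {"translation":[0,0,-150],"twist":[0,0,0],"fingers":0.2}
  ]
}}

```text
time: 16.72
position: [499.0, 111.7, 294.9]
eef_rot: [[-0.997, 0.068, 0.022], [0.068, 0.998, -0.002], [-0.022, -0.001, -1.0]]
force: [0.9, 0.9, -0.1]
gripper_width: 0.601
finger_force: 0.0
```

Run:
```python
from fit import *
g=np.load("g.npy");s=bot.state();q0=np.array(s["joint_positions"])
print(s["time"],s["position"],q0);print(fk2(q0,g)[0]-s["position"])
tins()
# goal: flipped, tilt 35 above x'=-90, z 120
r=ik(np.r_[crate(-105,112),150],pose(-4,37,True),np.array([-.2,.6,0,2.1,3.0,.6,-1.5]),g,.005);q1=r.x;print("goal",r.cost,q1,fk2(q1,g)[0])
for f in np.linspace(0,1,9):
    q=q0+(q1-q0)*f;q[5]+=.3*np.sin(np.pi*f);P,R=fk2(q,g);print(np.round(f,2),P,R[:,2],q[5])
```

```text
16.7167 [498.96 111.68 294.91] [ 0.3   0.43 -0.83  1.73  0.37  1.11  0.86]
[-8.31  1.55  3.02]
yellow 92 [278.27 148.67] [761.9  -22.95] crate [121.61   1.42]
yellow 165 [275.86 181.4 ] [619.33 -13.15] crate [-21.3    1.15]
yellow 104 [351.07 251.53] [ 331.47 -312.13] crate [-287.38 -317.37]
red 76 [241.91 237.95] [384.56 121.83] crate [-265.    119.26]
goal 5.653045306277742e-06 [-0.54  0.5   0.26  2.3   2.66  0.28 -1.49] [543.65 103.32 150.  ]
0.0 [490.66 113.23 297.93] [ 0.02 -0.   -1.  ] 1.1120730119692963
0.12 [509.86  39.36 270.94] [ 0.1  -0.28 -0.95] 1.122458227337942
0.25 [538.   -18.42 267.96] [ 0.22 -0.5  -0.84] 1.1153654176434982
0.38 [574.3  -48.82 278.06] [ 0.39 -0.61 -0.69] 1.0759774287000388
0.5 [612.21 -46.28 287.05] [ 0.57 -0.61 -0.56] 0.9943937546057715
0.62 [639.8  -13.64 281.44] [ 0.72 -0.49 -0.49] 0.8671378000182763
0.75 [642.75  36.28 253.26] [ 0.79 -0.31 -0.53] 0.6976861602799734
0.88 [610.56  82.46 204.81] [ 0.75 -0.13 -0.64] 0.49593934129265493
1.0 [543.65 103.32 150.  ] [ 0.6  -0.04 -0.8 ] 0.2767144972422468
```

Run:
```python
from fit import *
g=np.load("g.npy");s=bot.state();q0=np.array(s["joint_positions"])
r=ik(np.r_[crate(-110,112),200],pose(-4,50,True),np.array([-.2,.6,0,2.2,3.0,.6,-1.5]),g,.02);q1=r.x;print("goal",r.cost,q1,fk2(q1,g)[0])
N=25;ps=[];Rs=[];pr=fk2(q0,g)[1]
for f in np.arange(1,N+1)/N:
    q=q0+(q1-q0)*f;q[5]+=.1*np.sin(np.pi*f);P,R=fk2(q,g)
    e=(np.array(s["position"])-fk2(q0,g)[0])*(1-f);ps.append(P+e);Rs.append(R)
dr=[np.degrees(Ro.from_matrix(a.T@b).magnitude()) for a,b in zip([pr]+Rs,Rs)];print(np.round(dr,1))
print(np.round(ps[::5],0),np.round([R[:,2] for R in Rs[::5]],2))
path(ps,Rs)
```

```text
goal 7.704869880075067e-05 [-0.5   0.44  0.11  2.42  2.55  0.6  -1.42] [538.67 103.66 199.99]
[5.6 5.4 5.2 5.1 4.9 4.7 4.5 4.3 4.1 4.  3.8 3.6 3.5 3.3 3.2 3.1 3.1 3.
 3.  2.9 2.9 3.  3.  3.  3. ]
[[502.  90. 280.]
 [533.   8. 256.]
 [573. -24. 264.]
 [600.   2. 267.]
 [587.  61. 241.]] [[ 0.04 -0.09 -1.  ]
 [ 0.23 -0.42 -0.88]
 [ 0.48 -0.55 -0.68]
 [ 0.7  -0.46 -0.54]
 [ 0.81 -0.23 -0.55]]
call
[-6, -20, 12] [0.9, -0.4, 0.5]
[-12, -38, 21] [1.8, -0.9, 1.0]
[-18, -56, 27] [2.6, -1.4, 1.4]
[-26, -73, 32] [3.3, -2.0, 1.8]
[-33, -87, 35] [3.9, -2.7, 2.1]
call
[-10, -10, 7] [0.6, -0.7, 0.3]
[-19, -18, 13] [1.0, -1.5, 0.6]
[-29, -24, 16] [1.3, -2.2, 0.8]
[-38, -28, 19] [1.5, -3.0, 1.0]
[-47, -30, 19] [1.6, -3.8, 1.2]
call
[-8, 1, 3] [-0.0, -0.7, 0.2]
[-15, 4, 4] [-0.1, -1.4, 0.3]
[-21, 9, 4] [-0.4, -2.0, 0.5]
[-25, 16, 3] [-0.7, -2.6, 0.6]
[-28, 24, 1] [-1.1, -3.1, 0.6]
call
[0, 9, -1] [-0.4, -0.5, 0.1]
[2, 20, -4] [-0.9, -0.8, 0.2]
[5, 31, -8] [-1.5, -1.0, 0.2]
[12, 42, -12] [-2.1, -1.1, 0.2]
[20, 53, -18] [-2.7, -1.1, 0.2]
call
[11, 11, -5] [-0.5, 0.1, 0.0]
[23, 22, -10] [-1.1, 0.2, 0.0]
[38, 31, -17] [-1.6, 0.5, 0.1]
[55, 39, -25] [-2.1, 0.9, 0.0]
[73, 46, -33] [-2.5, 1.3, 0.0]
```

>>> {"name": "servo_tool", "arguments": {
  "deltas": [
    {"translation":[-6,-20,12],"twist":[0.9,-0.4,0.5],"fingers":0.2},
    {"translation":[-12,-38,21],"twist":[1.8,-0.9,1.0],"fingers":0.2},
    {"translation":[-18,-56,27],"twist":[2.6,-1.4,1.4],"fingers":0.2},
    {"translation":[-26,-73,32],"twist":[3.3,-2.0,1.8],"fingers":0.2},
    {"translation":[-33,-87,35],"twist":[3.9,-2.7,2.1],"fingers":0.2}
  ]
}}

```text
time: 17.18
position: [522.6, 18.7, 252.2]
eef_rot: [[-0.942, 0.282, 0.18], [0.201, 0.906, -0.372], [-0.268, -0.314, -0.911]]
force: [0.6, -0.1, 0.3]
gripper_width: 0.598
finger_force: 0.0
```

>>> {"name": "servo_tool", "arguments": {
  "deltas": [
    {"translation":[-10,-10,7],"twist":[0.6,-0.7,0.3],"fingers":0.2},
    {"translation":[-19,-18,13],"twist":[1.0,-1.5,0.6],"fingers":0.2},
    {"translation":[-29,-24,16],"twist":[1.3,-2.2,0.8],"fingers":0.2},
    {"translation":[-38,-28,19],"twist":[1.5,-3.0,1.0],"fingers":0.2},
    {"translation":[-47,-30,19],"twist":[1.6,-3.8,1.2],"fingers":0.2}
  ]
}}

```text
time: 17.6
position: [561.7, -24.1, 256.7]
eef_rot: [[-0.805, 0.415, 0.424], [0.137, 0.825, -0.549], [-0.578, -0.383, -0.721]]
force: [0.1, -0.5, -0.4]
gripper_width: 0.6
finger_force: 0.0
```

>>> {"name": "servo_tool", "arguments": {
  "deltas": [
    {"translation":[-8,1,3],"twist":[0,-0.7,0.2],"fingers":0.2},
    {"translation":[-15,4,4],"twist":[-0.1,-1.4,0.3],"fingers":0.2},
    {"translation":[-21,9,4],"twist":[-0.4,-2.0,0.5],"fingers":0.2},
    {"translation":[-25,16,3],"twist":[-0.7,-2.6,0.6],"fingers":0.2},
    {"translation":[-28,24,1],"twist":[-1.1,-3.1,0.6],"fingers":0.2}
  ]
}}

```text
time: 18.02
position: [594.4, -7.7, 262.7]
eef_rot: [[-0.637, 0.399, 0.66], [0.04, 0.872, -0.488], [-0.77, -0.285, -0.571]]
force: [0.7, 0.1, -0.3]
gripper_width: 0.605
finger_force: 0.0
```

Run:
```python
from fit import *
g=np.load("g.npy");s=bot.state();q0=np.array(s["joint_positions"])
print(s["time"],s["position"],q0,np.array(s["eef_rot"])[:,2]);print(fk2(q0,g)[0]-s["position"])
r=ik(np.r_[crate(-90,113),120],pose(-4,42,True),np.array([-.2,.6,0,2.2,3.0,.6,-1.5]),g,.02);q1=r.x;print("goal",r.cost,q1,fk2(q1,g)[0])
N=15;ps=[];Rs=[];pr=fk2(q0,g)[1]
for f in np.arange(1,N+1)/N:
    q=q0+(q1-q0)*f;P,R=fk2(q,g)
    e=(np.array(s["position"])-fk2(q0,g)[0])*(1-f);ps.append(P+e);Rs.append(R)
dr=[np.degrees(Ro.from_matrix(a.T@b).magnitude()) for a,b in zip([pr]+Rs,Rs)];print(np.round(dr,1))
print(np.round(ps[::3],0))
path(ps,Rs)
```

```text
18.0167 [594.43  -7.65 262.74] [-0.12  0.46 -0.37  2.17  1.69  0.95 -0.52] [ 0.66 -0.49 -0.57]
[-11.     4.12  -3.42]
goal 4.0312561089941324e-05 [-0.44  0.6   0.1   2.34  2.67  0.53 -1.51] [558.69 103.25 120.  ]
[2.3 2.3 2.2 2.2 2.1 2.1 2.1 2.1 2.1 2.1 2.1 2.1 2.1 2.2 2.2]
[[601.  -0. 257.]
 [612.  25. 235.]
 [613.  51. 208.]
 [601.  76. 177.]
 [579.  95. 143.]]
call
[1, 11, 4] [-0.4, -0.2, 0.1]
[3, 21, 7] [-0.8, -0.4, 0.2]
[6, 32, 10] [-1.2, -0.5, 0.2]
[11, 43, 12] [-1.7, -0.6, 0.3]
[17, 54, 13] [-2.1, -0.6, 0.3]
call
[7, 10, 2] [-0.4, -0.0, 0.0]
[16, 19, 4] [-0.8, 0.1, 0.0]
[26, 28, 5] [-1.2, 0.2, 0.0]
[37, 37, 6] [-1.6, 0.4, -0.0]
[49, 44, 5] [-1.9, 0.6, -0.0]
call
[13, 7, 2] [-0.3, 0.3, -0.1]
[27, 13, 2] [-0.6, 0.6, -0.1]
[42, 18, 2] [-0.9, 1.0, -0.1]
[57, 21, 1] [-1.1, 1.3, -0.2]
[73, 24, 0] [-1.2, 1.7, -0.2]
```

>>> {"name": "servo_tool", "arguments": {
  "deltas": [
    {"translation":[3,21,6],"twist":[-0.8,-0.4,0.2],"fingers":0.2},
    {"translation":[11,43,10],"twist":[-1.7,-0.6,0.3],"fingers":0.2},
    {"translation":[17,54,11],"twist":[-2.1,-0.6,0.3],"fingers":0.2},
    {"translation":[17,54,11],"twist":[-2.1,-0.6,0.3],"fingers":0.2}
  ]
}}

```text
time: 18.35
position: [611.4, 34.4, 226.1]
eef_rot: [[-0.596, 0.284, 0.751], [0.042, 0.945, -0.324], [-0.802, -0.161, -0.575]]
force: [-0.5, -0.3, 0.2]
gripper_width: 0.603
finger_force: 0.0
```

>>> {"name": "servo_tool", "arguments": {
  "deltas": [
    {"translation":[16,19,2],"twist":[-0.8,0.1,0],"fingers":0.2},
    {"translation":[37,37,2],"twist":[-1.6,0.4,0],"fingers":0.2},
    {"translation":[49,44,0],"twist":[-1.9,0.6,0],"fingers":0.2},
    {"translation":[49,44,0],"twist":[-1.9,0.6,0],"fingers":0.2}
  ]
}}

```text
time: 18.68
position: [594.9, 77.7, 180.8]
eef_rot: [[-0.634, 0.161, 0.756], [0.056, 0.985, -0.162], [-0.771, -0.061, -0.634]]
force: [-0.2, -1.0, 0.4]
gripper_width: 0.597
finger_force: 0.0
```

>>> {"name": "servo_tool", "arguments": {
  "deltas": [
    {"translation":[27,13,2],"twist":[-0.6,0.6,-0.1],"fingers":0.2},
    {"translation":[57,21,1],"twist":[-1.1,1.3,-0.2],"fingers":0.2},
    {"translation":[73,24,0],"twist":[-1.2,1.7,-0.2],"fingers":0.2},
    {"translation":[73,24,0],"twist":[-1.2,1.7,-0.2],"fingers":0.2}
  ]
}}

```text
time: 19.02
position: [553.3, 105.1, 123.8]
eef_rot: [[-0.74, 0.075, 0.668], [0.055, 0.997, -0.052], [-0.67, -0.002, -0.742]]
force: [0.5, -1.0, -0.6]
gripper_width: 0.604
finger_force: 0.0
```

Run:
```python
from fit import *
s=bot.state()
print(s["time"],s["position"],s["joint_positions"],s["eef_rot"])
cv2.imwrite("pics/c.png",tins())
print(rel(np.r_[crate(-95,113),34],pose(-4,38,True)))
```

```text
19.0167 [553.31 105.08 123.8 ] [-0.01  0.65 -0.55  2.36  2.24  0.79 -1.02] [[-0.74  0.08  0.67]
 [ 0.05  1.   -0.05]
 [-0.67 -0.   -0.74]]
yellow 93 [278.31 148.65] [762.03 -23.12] crate [121.75   1.26]
yellow 162 [275.85 181.52] [618.8  -13.12] crate [-21.84   1.15]
yellow 104 [351.07 251.53] [ 331.47 -312.13] crate [-287.38 -317.37]
red 120 [248.58 179.83] [625.66  99.26] crate [-22.91 113.72]
(array([62.04, -1.44, 66.77]), array([-0.06,  0.86, -0.04]))
```

Run:
```python
from fit import *
g=np.load("g.npy");q0=np.array(bot.state()["joint_positions"])
for x,t in((-92,38),(-88,36),(-88,34)):
    r=ik(np.r_[crate(x,113),33]+[-8,3,-2],pose(-4,t,True),q0,g,.01);print(x,t,r.cost,r.x,rel(np.r_[crate(x,113),33],pose(-4,t,True)))
```

```text
-92 38 3.5564374715736264e-06 [-0.    0.86 -0.54  2.33  2.35  0.88 -1.08] (array([60.5 , -1.42, 69.53]), array([-0.06,  0.86, -0.04]))
-88 36 2.3971178069785457e-06 [ 0.    0.85 -0.53  2.3   2.31  0.81 -1.04] (array([57.54, -1.4 , 72.22]), array([-0.06,  1.26, -0.05]))
-88 34 2.17257995556351e-06 [ 0.    0.83 -0.51  2.28  2.27  0.75 -0.99] (array([57.54, -1.4 , 72.22]), array([-0.06,  1.66, -0.05]))
```

>>> {"name": "servo_tool", "arguments": {
  "deltas": [
    {"translation":[15,0,18],"twist":[0,0.4,0],"fingers":0.2},
    {"translation":[30,-1,36],"twist":[0,0.9,0],"fingers":0.2},
    {"translation":[45,-1,54],"twist":[0,0.9,0],"fingers":0.2},
    {"translation":[59,-1,70],"twist":[0,0.9,0],"fingers":0.2},
    {"translation":[59,-1,70],"twist":[0,0.9,0],"fingers":0.2}
  ]
}}

```text
time: 19.48
position: [558.1, 103.2, 30.7]
eef_rot: [[-0.79, 0.078, 0.608], [0.06, 0.997, -0.049], [-0.61, -0.002, -0.792]]
force: [0.1, 0.5, 0.4]
gripper_width: 0.599
finger_force: 0.0
```

Run:
```python
from fit import *
s=bot.state()
print(s["time"],s["position"],s["joint_positions"],s["force"])
print(rel(np.r_[crate(-38,113),33],pose(-4,38,True)))
```

```text
19.4833 [558.06 103.24  30.73] [ 0.    0.86 -0.54  2.33  2.34  0.88 -1.08] [0.06 0.53 0.37]
(array([-43.07,   0.44,  30.32]), array([-0.08, -0.08, -0.05]))
```

>>> {"name": "servo_tool", "arguments": {
  "deltas": [
    {"translation":[-4,0,3],"twist":[0,0,0],"fingers":0.2},
    {"translation":[-8,0,6],"twist":[0,0,0],"fingers":0.2},
    {"translation":[-13,0,9],"twist":[0,0,0],"fingers":0.2},
    {"translation":[-18,0,13],"twist":[0,0,0],"fingers":0.2},
    {"translation":[-23,0,17],"twist":[0,0,0],"fingers":0.2}
  ]
}}

```text
time: 19.9
position: [585.9, 101.8, 35.5]
eef_rot: [[-0.788, 0.075, 0.61], [0.059, 0.997, -0.046], [-0.612, -0.0, -0.791]]
force: [-7.4, -0.9, 4.7]
gripper_width: 0.599
finger_force: 4.3
```

>>> {"name": "servo_tool", "arguments": {
  "deltas": [
    {"translation":[-4,0,3],"twist":[0,0,0],"fingers":0.2},
    {"translation":[-8,0,6],"twist":[0,0,0],"fingers":0.2},
    {"translation":[-12,0,9],"twist":[0,0,0],"fingers":0.2},
    {"translation":[-16,0,12],"twist":[0,0,0],"fingers":0.2},
    {"translation":[-20,0,14],"twist":[0,0,0],"fingers":0.2}
  ]
}}

```text
time: 20.32
position: [609.5, 98.3, 35.6]
eef_rot: [[-0.79, 0.078, 0.609], [0.06, 0.997, -0.049], [-0.611, -0.002, -0.792]]
force: [-3.2, -2.0, -0.2]
gripper_width: 0.602
finger_force: 2.7
```

Run:
```python
from fit import *
s=bot.state()
print(s["time"],s["position"],s["joint_positions"],s["force"])
cv2.imwrite("pics/d.png",tins())
print(rel(np.r_[crate(-38,113),33],pose(-4,38,True)))
```

```text
20.3167 [609.51  98.3   35.64] [ 0.02  0.85 -0.49  2.2   2.31  0.75 -0.97] [-3.19 -2.03 -0.24]
yellow 93 [278.31 148.65] [762.03 -23.12] crate [121.75   1.26]
yellow 112 [275.41 179.67] [626.73 -11.28] crate [-14.05   3.54]
yellow 104 [351.07 251.53] [ 331.47 -312.13] crate [-287.38 -317.37]
red 78 [249.53 174.6 ] [648.13  95.74] crate [ -0.24 111.8 ]
red 76 [241.92 237.91] [384.72 121.78] crate [-264.84  119.22]
(array([2.43, 1.29, 2.08]), array([-0.08, -0.04, -0.06]))
```

>>> {"name": "servo_tool", "arguments": {
  "deltas": [
    {"translation":[10,0,-8],"twist":[0,0,0],"fingers":0.2},
    {"translation":[19,0,-15],"twist":[0,0,0],"fingers":-1},
    {"translation":[19,0,-15],"twist":[0,0,0],"fingers":-1},
    {"translation":[19,0,-15],"twist":[0,0,0],"fingers":-1},
    {"translation":[19,0,-15],"twist":[0,0,0],"fingers":-1}
  ]
}}

```text
time: 20.78
position: [587.9, 102.4, 36.5]
eef_rot: [[-0.787, 0.075, 0.613], [0.06, 0.997, -0.046], [-0.614, 0.0, -0.789]]
force: [0.4, -0.1, -0.2]
gripper_width: 0.037
finger_force: 0.0
```

>>> {"name": "servo_tool", "arguments": {
  "deltas": [
    {"translation":[0,0,0],"twist":[0,0,0],"fingers":-1},
    {"translation":[0,0,0],"twist":[0,0,0],"fingers":-1}
  ]
}}

```text
time: 20.95
position: [587.3, 102.2, 36.0]
eef_rot: [[-0.787, 0.075, 0.612], [0.06, 0.997, -0.046], [-0.613, 0.0, -0.79]]
force: [-0.6, -0.9, 0.0]
gripper_width: -0.006
finger_force: 0.0
```

Run:
```python
from fit import *
s=bot.state()
print(s["time"],s["position"],s["gripper_width"],s["force"])
print(rel(np.r_[crate(-12,113),34],pose(-4,38,True)))
```

```text
20.95 [587.32 102.18  36.02] -0.005608455204625827 [-0.65 -0.91  0.04]
(array([-37.75,  -0.69,  31.88]), array([-0.04, -0.03, -0.05]))
```

>>> {"name": "servo_tool", "arguments": {
  "deltas": [
    {"translation":[-5,0,4],"twist":[0,0,0],"fingers":-1},
    {"translation":[-10,0,8],"twist":[0,0,0],"fingers":-1},
    {"translation":[-14,0,12],"twist":[0,0,0],"fingers":-1},
    {"translation":[-18,0,15],"twist":[0,0,0],"fingers":-1},
    {"translation":[-22,0,18],"twist":[0,0,0],"fingers":-1}
  ]
}}

```text
time: 21.37
position: [614.1, 100.4, 34.5]
eef_rot: [[-0.79, 0.074, 0.609], [0.059, 0.997, -0.045], [-0.611, 0.0, -0.792]]
force: [-4.3, 0.8, 1.9]
gripper_width: 0.002
finger_force: 2.0
```

>>> {"name": "servo_tool", "arguments": {
  "deltas": [
    {"translation":[-4,0,3],"twist":[0,0,0],"fingers":-1},
    {"translation":[-8,0,6],"twist":[0,0,0],"fingers":-1},
    {"translation":[-11,0,9],"twist":[0,0,0],"fingers":-1},
    {"translation":[-14,0,12],"twist":[0,0,0],"fingers":-1},
    {"translation":[-16,0,14],"twist":[0,0,0],"fingers":-1}
  ]
}}

```text
time: 21.78
position: [635.5, 98.7, 33.6]
eef_rot: [[-0.789, 0.074, 0.61], [0.059, 0.997, -0.045], [-0.612, 0.0, -0.791]]
force: [-7.1, 0.8, 5.0]
gripper_width: 0.001
finger_force: 3.7
```

Run:
```python
from fit import *
s=bot.state()
print(s["time"],s["position"],s["finger_force"],s["force"])
cv2.imwrite("pics/d.png",tins())
print(rel(np.r_[crate(-1.5,113),33],pose(-4,38,True)))
```

```text
21.7833 [635.54  98.75  33.61] 3.698499226011336 [-7.07  0.78  5.  ]
yellow 93 [278.31 148.65] [762.03 -23.12] crate [121.75   1.26]
yellow 101 [275.46 179.19] [628.79 -11.46] crate [-11.98   3.5 ]
yellow 104 [351.07 251.53] [ 331.47 -312.13] crate [-287.38 -317.37]
red 76 [251.13 162.76] [699.49  89.9 ] crate [ 51.39 109.59]
red 77 [242.01 237.92] [384.66 121.42] crate [-264.87  118.85]
(array([-8.48, -0.85,  7.33]), array([-0.03, -0.06, -0.04]))
```

>>> {"name": "servo_tool", "arguments": {
  "deltas": [
    {"translation":[-2,0,1.5],"twist":[0,0,0],"fingers":-1},
    {"translation":[-4,0,3],"twist":[0,0,0],"fingers":-1},
    {"translation":[-6,0,4.5],"twist":[0,0,0],"fingers":-1},
    {"translation":[-7,0,6],"twist":[0,0,0],"fingers":-1},
    {"translation":[-8,0,7],"twist":[0,0,0],"fingers":-1}
  ]
}}

```text
time: 22.25
position: [645.2, 98.2, 33.0]
eef_rot: [[-0.79, 0.074, 0.609], [0.058, 0.997, -0.045], [-0.611, 0.0, -0.792]]
force: [-9.1, 0.1, 8.1]
gripper_width: -0.0
finger_force: 4.8
```

>>> {"name": "servo_tool", "arguments": {
  "deltas": [
    {"translation":[0,0,0],"twist":[0,0,0],"fingers":-1},
    {"translation":[0,0,0],"twist":[0,0,0],"fingers":-1}
  ]
}}

```text
time: 22.42
position: [645.5, 98.2, 33.1]
eef_rot: [[-0.789, 0.074, 0.61], [0.058, 0.997, -0.045], [-0.611, 0.0, -0.791]]
force: [-6.9, 0.7, 5.2]
gripper_width: 0.001
finger_force: 3.7
```

Run:
```python
from fit import *
s=bot.state()
print(s["time"],s["position"],s["finger_force"],s["force"])
print(rel(np.r_[crate(-1.5,113),33],pose(-4,38,True)))
im=tins()
a=cv2.resize(im[138:190,225:330],None,fx=5.5,fy=5.5,interpolation=cv2.INTER_CUBIC)
b=bot.get_image("side")[:,:,::-1][140:240,170:300];b=cv2.resize(b,(390,300),interpolation=cv2.INTER_CUBIC)
cv2.imwrite("pics/e.png",np.vstack([a[:,:578],np.pad(b,((0,0),(0,187 if a.shape[1]>577 else a.shape[1]-390),(0,0)))[:,:min(578,a.shape[1])]]))
```

```text
22.4167 [645.46  98.2   33.07] 3.7270352337509394 [-6.88  0.7   5.19]
(array([-1.21, -1.06,  1.02]), array([-0.03, -0.06, -0.04]))
yellow 93 [278.31 148.65] [762.03 -23.12] crate [121.75   1.26]
yellow 97 [275.41 179.13] [629.03 -11.28] crate [-11.76   3.7 ]
yellow 104 [351.07 251.53] [ 331.47 -312.13] crate [-287.38 -317.37]
red 98 [251.2  161.54] [704.83  89.68] crate [ 56.74 109.75]
red 76 [241.92 237.91] [384.72 121.78] crate [-264.84  119.22]Traceback (most recent call last):
  File "<stdin>", line 8, in <module>
    return _nx.concatenate(arrs, 0, dtype=dtype, casting=casting)
           ~~~~~~~~~~~~~~~^^^^^^^^^^^^^^^^^^^^^^^^^^^^^^^^^^^^^^^
ValueError: all the input array dimensions except for the concatenation axis must match exactly, but along dimension 1, the array at index 0 has size 578 and the array at index 1 has size 577
```

>>> {"name": "servo_tool", "arguments": {
  "deltas": [
    {"translation":[-0.8,0,0.6],"twist":[0,0,0],"fingers":-1},
    {"translation":[-1.6,0,1.2],"twist":[0,0,0],"fingers":-1},
    {"translation":[-1.6,0,1.2],"twist":[0,0,0],"fingers":-1}
  ]
}}

```text
time: 22.77
position: [646.5, 98.3, 32.8]
eef_rot: [[-0.79, 0.073, 0.608], [0.058, 0.997, -0.044], [-0.61, 0.0, -0.793]]
force: [-8.0, 0.2, 6.1]
gripper_width: 0.001
finger_force: 4.6
```

>>> {"name": "servo_tool", "arguments": {
  "deltas": [
    {"translation":[-0.8,0,0.6],"twist":[0,0,0],"fingers":-1},
    {"translation":[-1.6,0,1.2],"twist":[0,0,0],"fingers":-1},
    {"translation":[-1.6,0,1.2],"twist":[0,0,0],"fingers":-1}
  ]
}}

```text
time: 23.02
position: [646.7, 98.2, 32.6]
eef_rot: [[-0.792, 0.072, 0.606], [0.058, 0.997, -0.044], [-0.608, 0.0, -0.794]]
force: [-15.1, -0.2, 10.1]
gripper_width: 0.004
finger_force: 7.3
```

```bash
cat > v.py <<'E'
from fit import *
import sys
s=bot.state()
print(s["time"],s["position"],s["finger_force"],s["force"],s["joint_positions"])
print(rel(np.r_[crate(-1.5,113),33],pose(-4,38,True)))
im=tins()
a=cv2.resize(im[138:190,225:330],(630,312),interpolation=cv2.INTER_CUBIC)
b=cv2.resize(bot.get_image("side")[:,:,::-1][145:235,175:300],(395,284),interpolation=cv2.INTER_CUBIC)
cv2.imwrite(f"pics/{sys.argv[1]}.png",np.vstack([a,np.pad(b,((0,0),(0,235),(0,0)))]))
E
python3 v.py e
```

```text
23.0167 [646.72  98.25  32.58] 7.3341793566942215 [-15.11  -0.17  10.13] [ 0.02  0.86 -0.46  2.11  2.28  0.66 -0.89]
(array([-0.52, -1.2 , -0.13]), array([-0.02, -0.11, -0.03]))
yellow 93 [278.31 148.65] [762.03 -23.12] crate [121.75   1.26]
yellow 98 [275.39 179.09] [629.21 -11.18] crate [-11.59   3.81]
yellow 104 [351.07 251.53] [ 331.47 -312.13] crate [-287.38 -317.37]
red 97 [251.19 161.36] [705.61  89.77] crate [ 57.52 109.9 ]
red 76 [241.92 237.91] [384.72 121.78] crate [-264.84  119.22]
```

View pics/e.png

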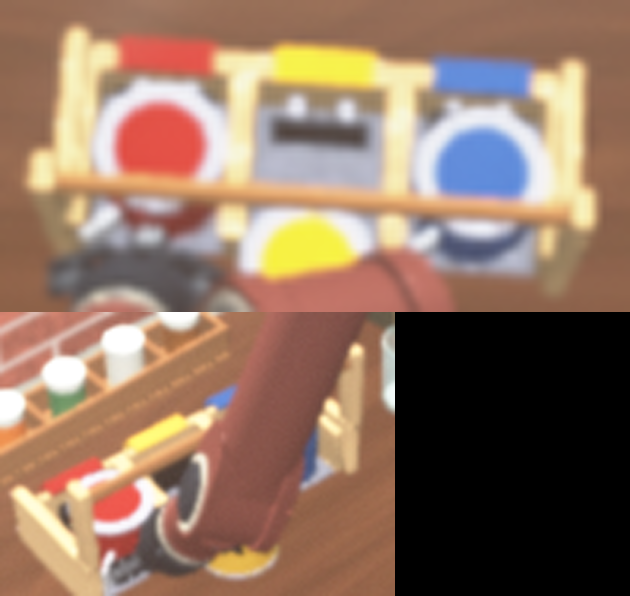

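The red tin sits at the back of its bay with its catch visible behind it at (100,220). Contact force is 15 N with the pad bottomed. Next I'll retreat and move across to the yellow tin.

>>> {"name": "servo_tool", "arguments": {
  "deltas": [
    {"translation":[8,0,-6],"twist":[0,0,0],"fingers":-1},
    {"translation":[20,0,-15],"twist":[0,0,0],"fingers":-1},
    {"translation":[36,0,-27],"twist":[0,0,0],"fingers":-1},
    {"translation":[55,0,-42],"twist":[0,0,0],"fingers":-1},
    {"translation":[73,0,-56],"twist":[0,0,0],"fingers":-1}
  ]
}}

```text
time: 23.53
position: [560.0, 103.7, 33.5]
eef_rot: [[-0.786, 0.077, 0.614], [0.061, 0.997, -0.048], [-0.616, 0.0, -0.788]]
force: [-0.2, 0.3, 0.0]
gripper_width: -0.001
finger_force: 0.0
```

>>> {"name": "servo_tool", "arguments": {
  "deltas": [
    {"translation":[0,0,0],"twist":[0,0,0],"fingers":-1},
    {"translation":[0,0,0],"twist":[0,0,0],"fingers":-1}
  ]
}}

```text
time: 23.7
position: [559.5, 104.2, 32.9]
eef_rot: [[-0.787, 0.075, 0.612], [0.059, 0.997, -0.046], [-0.614, -0.001, -0.79]]
force: [0.8, 0.2, -1.2]
gripper_width: -0.004
finger_force: 0.0
```

```bash
python3 v.py f
python3 - <<'E'
from fit import *
print(rel(np.r_[crate(-93,1),34],pose(-4,38,True)))
g=np.load("g.npy");q0=np.array(bot.state()["joint_positions"])
for x in (-93,-38,0):
    r=ik(np.r_[crate(x,1),33]+[-8,3,-2],pose(-4,38,True),q0,g,.01);print(x,r.cost,r.x)
E
```

```text
23.7 [559.49 104.2   32.86] 0.0 [ 0.79  0.24 -1.19] [ 0.    0.86 -0.54  2.33  2.34  0.88 -1.08]
(array([-69.38,  -0.6 ,  53.75]), array([-0.04, -0.03, -0.04]))
yellow 93 [278.31 148.65] [762.03 -23.12] crate [121.75   1.26]
yellow 82 [274.71 178.78] [630.53  -8.37] crate [-10.47   6.71]
yellow 104 [351.07 251.53] [ 331.47 -312.13] crate [-287.38 -317.37]
red 91 [251.22 161.98] [702.92  89.59] crate [ 54.84 109.52]
(array([   3.05, -112.89,   -3.38]), array([-0.05, -0.01, -0.06]))
-93 7.313070238881807e-06 [ 0.28  0.86 -0.53  2.41  2.6   0.86 -1.06]
-38 8.182590492525286e-06 [ 0.27  0.85 -0.49  2.26  2.56  0.71 -0.98]
0 1.1095192126866535e-05 [ 0.26  0.86 -0.46  2.16  2.53  0.62 -0.93]
```

View pics/f.png

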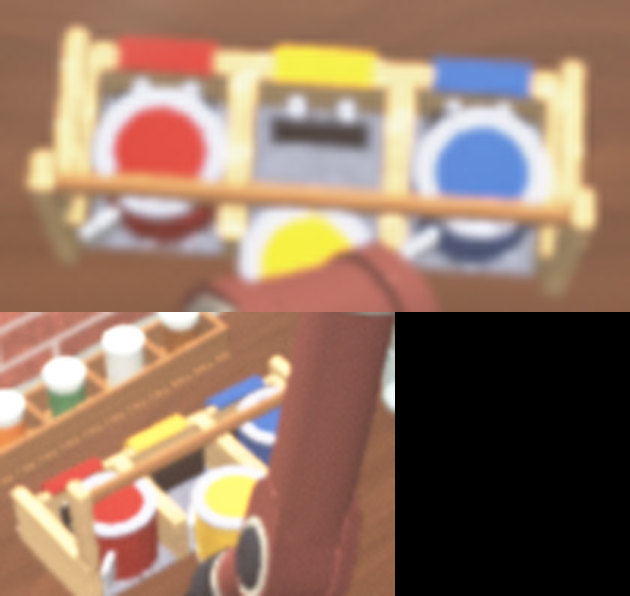

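The red tin is caught: it settled at x' ≈ 55 mm with its catch out behind it at (100,223), as on the blue one. Now the yellow tin.

>>> {"name": "servo_tool", "arguments": {
  "deltas": [
    {"translation":[2,-25,-2],"twist":[0,0.1,0],"fingers":-1},
    {"translation":[1,-50,-2],"twist":[0,0.1,0],"fingers":0.2},
    {"translation":[0,-75,-2],"twist":[0,0.2,0],"fingers":0.2},
    {"translation":[-1,-100,-1],"twist":[0,0.2,0],"fingers":0.2},
    {"translation":[-1,-113,-1],"twist":[0,0.2,0],"fingers":0.2}
  ]
}}

```text
time: 24.22
position: [552.3, -13.4, 34.4]
eef_rot: [[-0.797, 0.082, 0.599], [0.064, 0.997, -0.052], [-0.601, -0.003, -0.799]]
force: [0.6, 0.5, -0.4]
gripper_width: 0.559
finger_force: 0.0
```

>>> {"name": "servo_tool", "arguments": {
  "deltas": [
    {"translation":[0,0,0],"twist":[0,0,0],"fingers":0.2},
    {"translation":[0,0,0],"twist":[0,0,0],"fingers":0.2},
    {"translation":[0,0,0],"twist":[0,0,0],"fingers":0.2}
  ]
}}

```text
time: 24.47
position: [551.6, -7.4, 34.5]
eef_rot: [[-0.798, 0.074, 0.598], [0.06, 0.997, -0.044], [-0.6, 0.001, -0.8]]
force: [0.6, 0.8, -0.7]
gripper_width: 0.602
finger_force: 0.0
```

Run:
```python
from fit import *
s=bot.state();print(s["time"],s["position"],s["joint_positions"],s["gripper_width"])
print(rel(np.r_[crate(-38,1),33],pose(-4,37,True)));tins()
```

```text
24.4667 [551.65  -7.37  34.47] [ 0.27  0.84 -0.52  2.39  2.57  0.8  -1.04] 0.602132228795689
(array([-40.1 ,  -0.96,  31.91]), array([-0.02, -0.03, -0.05]))
yellow 93 [278.31 148.65] [762.03 -23.12] crate [121.75   1.26]
yellow 163 [275.83 181.48] [618.97 -13.05] crate [-21.67   1.23]
yellow 104 [351.07 251.53] [ 331.47 -312.13] crate [-287.38 -317.37]
red 92 [251.23 162.02] [702.73  89.55] crate [ 54.65 109.47]
red 76 [241.92 237.91] [384.72 121.78] crate [-264.84  119.22]
```

>>> {"name": "servo_tool", "arguments": {
  "deltas": [
    {"translation":[-4,-1,3],"twist":[0,0,0],"fingers":0.2},
    {"translation":[-8,-1,6],"twist":[0,0,0],"fingers":0.2},
    {"translation":[-12,-1,9],"twist":[0,0,0],"fingers":0.2},
    {"translation":[-16,-1,12],"twist":[0,0,0],"fingers":0.2},
    {"translation":[-20,-1,15],"twist":[0,0,0],"fingers":0.2}
  ]
}}

```text
time: 24.93
position: [574.8, -10.7, 33.7]
eef_rot: [[-0.8, 0.074, 0.595], [0.06, 0.997, -0.044], [-0.597, 0.0, -0.802]]
force: [-5.6, -0.7, 2.0]
gripper_width: 0.597
finger_force: 2.5
```

>>> {"name": "servo_tool", "arguments": {
  "deltas": [
    {"translation":[-4,0,3],"twist":[0,0,0],"fingers":0.2},
    {"translation":[-8,0,6],"twist":[0,0,0],"fingers":0.2},
    {"translation":[-12,0,9],"twist":[0,0,0],"fingers":0.2},
    {"translation":[-16,0,12],"twist":[0,0,0],"fingers":0.2},
    {"translation":[-20,0,15],"twist":[0,0,0],"fingers":0.2}
  ]
}}

```text
time: 25.35
position: [598.7, -14.2, 33.4]
eef_rot: [[-0.801, 0.076, 0.594], [0.061, 0.997, -0.047], [-0.596, -0.001, -0.803]]
force: [-6.1, -0.8, 4.1]
gripper_width: 0.605
finger_force: 2.9
```

>>> {"name": "servo_tool", "arguments": {
  "deltas": [
    {"translation":[10,0,-8],"twist":[0,0,0],"fingers":0.2},
    {"translation":[19,0,-14],"twist":[0,0,0],"fingers":-1},
    {"translation":[19,0,-14],"twist":[0,0,0],"fingers":-1},
    {"translation":[19,0,-14],"twist":[0,0,0],"fingers":-1},
    {"translation":[19,0,-14],"twist":[0,0,0],"fingers":-1}
  ]
}}

```text
time: 25.77
position: [577.9, -11.5, 34.1]
eef_rot: [[-0.798, 0.075, 0.598], [0.06, 0.997, -0.045], [-0.6, -0.0, -0.8]]
force: [-1.2, 0.1, 0.2]
gripper_width: 0.036
finger_force: 0.0
```

>>> {"name": "servo_tool", "arguments": {
  "deltas": [
    {"translation":[0,0,0],"twist":[0,0,0],"fingers":-1},
    {"translation":[0,0,0],"twist":[0,0,0],"fingers":-1},
    {"translation":[0,0,0],"twist":[0,0,0],"fingers":-1}
  ]
}}

```text
time: 26.02
position: [577.2, -11.4, 34.0]
eef_rot: [[-0.798, 0.075, 0.597], [0.06, 0.997, -0.045], [-0.599, 0.0, -0.801]]
force: [0.4, -0.7, -0.3]
gripper_width: -0.002
finger_force: 0.0
```

Run:
```python
from fit import *
s=bot.state();print(s["time"],s["position"],s["joint_positions"],s["gripper_width"])
print(rel(np.r_[crate(-12,1),34],pose(-4,37,True)));tins()
```

```text
26.0167 [577.22 -11.39  33.96] [ 0.28  0.84 -0.5   2.32  2.56  0.73 -1.  ] -0.0023046854212695938
(array([-41.2 ,   1.3 ,  30.77]), array([-0.04, -0.04, -0.05]))
yellow 94 [278.39 148.68] [761.88 -23.47] crate [121.61   0.9 ]
yellow 113 [277.38 176.72] [639.43 -19.38] crate [-0.81 -3.65]
yellow 104 [351.07 251.53] [ 331.47 -312.13] crate [-287.38 -317.37]
red 90 [251.2  161.93] [703.11  89.67] crate [ 55.03 109.62]
red 77 [242.01 237.92] [384.66 121.42] crate [-264.87  118.85]
```

>>> {"name": "servo_tool", "arguments": {
  "deltas": [
    {"translation":[-5,1,4],"twist":[0,0,0],"fingers":-1},
    {"translation":[-10,1,8],"twist":[0,0,0],"fingers":-1},
    {"translation":[-14,1,11],"twist":[0,0,0],"fingers":-1},
    {"translation":[-18,1,14],"twist":[0,0,0],"fingers":-1},
    {"translation":[-22,1,17],"twist":[0,0,0],"fingers":-1}
  ]
}}

```text
time: 26.48
position: [603.4, -12.0, 33.0]
eef_rot: [[-0.801, 0.074, 0.595], [0.059, 0.997, -0.044], [-0.596, 0.0, -0.803]]
force: [-4.5, -0.9, 3.1]
gripper_width: 0.004
finger_force: 2.6
```

>>> {"name": "servo_tool", "arguments": {
  "deltas": [
    {"translation":[-4,0,3],"twist":[0,0,0],"fingers":-1},
    {"translation":[-8,0,6],"twist":[0,0,0],"fingers":-1},
    {"translation":[-12,0,9],"twist":[0,0,0],"fingers":-1},
    {"translation":[-16,0,12],"twist":[0,0,0],"fingers":-1},
    {"translation":[-19,0,14],"twist":[0,0,0],"fingers":-1}
  ]
}}

```text
time: 26.9
position: [627.5, -13.7, 33.0]
eef_rot: [[-0.8, 0.074, 0.595], [0.06, 0.997, -0.044], [-0.597, 0.001, -0.803]]
force: [-8.2, 0.4, 5.3]
gripper_width: 0.002
finger_force: 4.0
```

>>> {"name": "servo_tool", "arguments": {
  "deltas": [
    {"translation":[-1.6,0,1.2],"twist":[0,0,0],"fingers":-1},
    {"translation":[-3.2,0,2.4],"twist":[0,0,0],"fingers":-1},
    {"translation":[-4.8,0,3.6],"twist":[0,0,0],"fingers":-1},
    {"translation":[-6.4,0,4.8],"twist":[0,0,0],"fingers":-1},
    {"translation":[-6.4,0,4.8],"twist":[0,0,0],"fingers":-1}
  ]
}}

```text
time: 27.32
position: [634.8, -14.3, 33.1]
eef_rot: [[-0.801, 0.074, 0.595], [0.06, 0.997, -0.044], [-0.596, 0.001, -0.803]]
force: [-7.8, 1.0, 3.8]
gripper_width: -0.002
finger_force: 3.4
```

Run:
```python
from fit import *
s=bot.state();print(s["time"],s["position"],s["force"],s["gripper_width"])
print(rel(np.r_[crate(-1,1),33],pose(-4,37,True)));tins()
```

```text
27.3167 [634.81 -14.26  33.06] [-7.81  0.98  3.81] -0.001907365146377387
(array([-3.8 , -0.12,  2.9 ]), array([-0.02, -0.08, -0.04]))
yellow 92 [278.27 148.67] [761.9  -22.95] crate [121.61   1.42]
yellow 147 [278.08 164.05] [694.29 -22.22] crate [54.11 -2.62]
yellow 104 [351.07 251.53] [ 331.47 -312.13] crate [-287.38 -317.37]
red 91 [251.22 161.98] [702.92  89.59] crate [ 54.84 109.52]
red 76 [241.92 237.91] [384.72 121.78] crate [-264.84  119.22]
```

>>> {"name": "servo_tool", "arguments": {
  "deltas": [
    {"translation":[-1,0,0.8],"twist":[0,0,0],"fingers":-1},
    {"translation":[-2,0,1.5],"twist":[0,0,0],"fingers":-1},
    {"translation":[-3,0,2.3],"twist":[0,0,0],"fingers":-1},
    {"translation":[-3,0,2.3],"twist":[0,0,0],"fingers":-1}
  ]
}}

```text
time: 27.7
position: [638.4, -14.5, 33.0]
eef_rot: [[-0.801, 0.074, 0.594], [0.06, 0.997, -0.043], [-0.596, 0.001, -0.803]]
force: [-8.2, 0.7, 4.7]
gripper_width: -0.0
finger_force: 3.8
```

>>> {"name": "servo_tool", "arguments": {
  "deltas": [
    {"translation":[-0.8,0,0.6],"twist":[0,0,0],"fingers":-1},
    {"translation":[-1.6,0,1.2],"twist":[0,0,0],"fingers":-1},
    {"translation":[-1.6,0,1.2],"twist":[0,0,0],"fingers":-1}
  ]
}}

```text
time: 27.95
position: [638.8, -14.5, 32.6]
eef_rot: [[-0.802, 0.073, 0.592], [0.06, 0.997, -0.043], [-0.594, 0.001, -0.805]]
force: [-12.7, 0.4, 7.7]
gripper_width: -0.001
finger_force: 5.7
```

>>> {"name": "servo_tool", "arguments": {
  "deltas": [
    {"translation":[-0.8,0,0.6],"twist":[0,0,0],"fingers":-1},
    {"translation":[-0.8,0,0.6],"twist":[0,0,0],"fingers":-1}
  ]
}}

```text
time: 28.12
position: [638.8, -14.6, 32.2]
eef_rot: [[-0.803, 0.073, 0.591], [0.06, 0.997, -0.043], [-0.592, 0.001, -0.806]]
force: [-13.1, -0.2, 8.3]
gripper_width: -0.002
finger_force: 6.5
```

>>> {"name": "servo_tool", "arguments": {
  "deltas": [
    {"translation":[8,0,-6],"twist":[0,0,0],"fingers":-1},
    {"translation":[20,0,-15],"twist":[0,0,0],"fingers":-1},
    {"translation":[36,0,-27],"twist":[0,0,0],"fingers":-1},
    {"translation":[52,0,-39],"twist":[0,0,0],"fingers":-1},
    {"translation":[66,0,-50],"twist":[0,0,0],"fingers":-1}
  ]
}}

```text
time: 28.53
position: [561.2, -9.7, 34.5]
eef_rot: [[-0.797, 0.077, 0.599], [0.061, 0.997, -0.046], [-0.601, -0.0, -0.799]]
force: [-0.4, 0.2, -0.1]
gripper_width: 0.0
finger_force: 0.0
```

>>> {"name": "servo_tool", "arguments": {
  "deltas": [
    {"translation":[0,0,0],"twist":[0,0,0],"fingers":-1},
    {"translation":[0,0,0],"twist":[0,0,0],"fingers":-1},
    {"translation":[0,0,0],"twist":[0,0,0],"fingers":-1}
  ]
}}

```text
time: 28.78
position: [562.7, -9.6, 34.6]
eef_rot: [[-0.797, 0.076, 0.6], [0.061, 0.997, -0.046], [-0.602, -0.0, -0.799]]
force: [0.5, 0.3, -0.5]
gripper_width: 0.001
finger_force: 0.0
```

```bash
python3 v.py g
```

```text
28.7833 [562.69  -9.57  34.56] 0.0 [ 0.51  0.33 -0.55] [ 0.28  0.84 -0.51  2.36  2.57  0.78 -1.03]
(array([-59.7 , 112.72,  46.86]), array([-0.05, -0.2 , -0.06]))
yellow 93 [278.31 148.65] [762.03 -23.12] crate [121.75   1.26]
yellow 148 [278.09 164.01] [694.47 -22.28] crate [54.29 -2.66]
yellow 104 [351.07 251.53] [ 331.47 -312.13] crate [-287.38 -317.37]
red 91 [251.22 161.98] [702.92  89.59] crate [ 54.84 109.52]
red 76 [241.92 237.91] [384.72 121.78] crate [-264.84  119.22]
```

View pics/g.png

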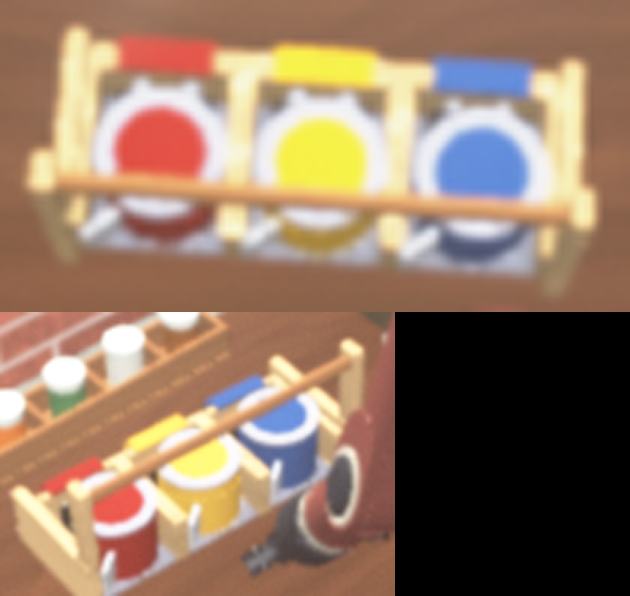

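All three tins sit alike in their own bays, each with its catch out behind it at (100,222), (262,232) and (421,240). The gripper is clear, so I'm handing in.

```bash
python3 -c "
from rig import bot
print(bot.finish_job())"
```

```text
the job is handed in; nothing more can be done
None
```

I've handed the job in. In the last pictures the red and yellow tins stand upright in their own bays with their catches out behind them, and the blue tin is still caught; the hand-in gave no verdict.

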